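Stow the stone caddies in the chest

TASK

Pack up the jeweller's bench: the chest's lid has no handle, so lever it up with the red-handled blade in the gap under its front edge, open it wide (at least upright), and lay the blade back flat on the cork mat. Lift every caddy on the bench by its handle and set it down upright on the chest's floor (do not drop it in), then shut the lid fully. Leave the bowl, hammer and jar where they are.

Things in the scene. Friction and masses are not known exactly. Their poses are not given: they have to be found in the camera images.
- chest: White chest, black inside, fixed to the bench, open under its lid: 180 mm deep (its x), 250 long (its y), 100 tall, walls and floor 8 mm. Origin: centre of its underside. The front (-x) wall is only 88 mm tall, leaving a gap under the lid from 88 to 100 mm above the bench along the whole front between the side walls (234 mm). Hinge along the rear (+x) top edge.
- lid (a joint): Angle (rad) of the wooden lid: 0 shut, grows as its front edge rises, 1.57 upright, stops at 2.0 leaning back. 184 mm deep, 256 long, 8 thick, 0.15 kg, no handle. Stiff hinge (0.22 N m friction): it stays where it is left, never falling open or shut; raising it from shut takes about 2 N at the front edge.
- lid_hinge (a point): Middle of the hinge line, at the height of the lid's underside, 100 mm above the bench; in the chest's frame at x = 90 mm, y = 0.
- lid_edge (a point): Middle of the lid's front edge, on its underside, 183 mm from the hinge line; moves with the lid.
- mat: Cork mat fixed to the bench, 240 mm (its x) by 110 mm (its y) by 6 mm thick. Origin: centre of its underside.
- blade: Pry blade, 0.09 kg. Red handle 100 mm long (x from -50 to 50), 20 wide, 16 thick; flat steel blade 100 mm long (x from 50 to 150), 20 wide, 3 thick, at the handle's mid-thickness. Origin: centre of the handle's underside; x points to the tip, z up as it lies. Balances at x = 22 mm. Lies flat on the mat at the start.
- blade_tip (a point): Middle of the end of the steel blade: x = 150 mm, z = 8 mm in the blade's frame.
- caddy1: Blue caddy: a squat round pot of stones, 64 mm across and 36 mm tall (stones to 45 mm, fixed in it), 0.12 kg (varies 0.8 to 1.25 times), with a stiff arched handle across its top. Origin: centre of its underside; z up; the handle bar runs along its x. May be absent.
- caddy1_bar (a point): Centre of the blue caddy's handle bar, 75 mm above the caddy's underside: a straight black bar 36 mm long (along the caddy's x), 10 mm wide, 10 mm thick, free underneath except for its wire legs at each end, 18 to 32 mm from the middle.
- caddy2: Orange caddy: a squat round pot of stones, 64 mm across and 36 mm tall (stones to 45 mm, fixed in it), 0.12 kg (varies 0.8 to 1.25 times), with a stiff arched handle across its top. Origin: centre of its underside; z up; the handle bar runs along its x. May be absent.
- caddy2_bar (a point): Centre of the orange caddy's handle bar, 75 mm above the caddy's underside: a straight black bar 36 mm long (along the caddy's x), 10 mm wide, 10 mm thick, free underneath except for its wire legs at each end, 18 to 32 mm from the middle.
- caddy3: Green caddy: a squat round pot of stones, 64 mm across and 36 mm tall (stones to 45 mm, fixed in it), 0.12 kg (varies 0.8 to 1.25 times), with a stiff arched handle across its top. Origin: centre of its underside; z up; the handle bar runs along its x. May be absent.
- caddy3_bar (a point): Centre of the green caddy's handle bar, 75 mm above the caddy's underside: a straight black bar 36 mm long (along the caddy's x), 10 mm wide, 10 mm thick, free underneath except for its wire legs at each end, 18 to 32 mm from the middle.
- caddy4: Yellow caddy: a squat round pot of stones, 64 mm across and 36 mm tall (stones to 45 mm, fixed in it), 0.12 kg (varies 0.8 to 1.25 times), with a stiff arched handle across its top. Origin: centre of its underside; z up; the handle bar runs along its x. May be absent.
- caddy4_bar (a point): Centre of the yellow caddy's handle bar, 75 mm above the caddy's underside: a straight black bar 36 mm long (along the caddy's x), 10 mm wide, 10 mm thick, free underneath except for its wire legs at each end, 18 to 32 mm from the middle.
- bowl: Yellow bowl, 120 mm across, 35 mm tall; bystander, leave alone. Origin: centre of its underside.
- hammer: Small hammer with a wooden handle lying on the bench, about 280 mm long; bystander, leave alone. Its handle lies to -x, its head to +x in its own frame.
- jar: Glass jar, 56 mm across, 60 mm tall; bystander, leave alone. Origin: centre of its underside.
There are look-alikes about, which are no part of the job. There is more than one size of the blade; the job needs the larger. Leave any turquoise look-alike of the caddy4 alone.

How it is judged:
By the outcome, as a careful person would: the job done as asked, in the order asked, and still so for the second after the job is handed in, with the robot touching nothing.
Of caddy1, caddy2, caddy3, caddy4 only 2 to 4 are there at a start; the rules pass over those that are not, and their reading is None.
At some moment in a run one of caddy1, caddy2, caddy3, caddy4, blade may be knocked a few centimetres aside while the robot is not near it.
It also fails if it takes over 208 s, if anything falls off the work surface, if the arm or the gripper's body presses on something with over 40 N, if the wrist force passes 120 N, or if a joint passes its speed limit or range.

ROBOT

A 6-joint arm with a two-finger parallel gripper is mounted at the origin on the work surface. World frame = base frame: x ahead of the robot, y to its left, z up, the work surface at z = 0. Lengths are in mm, angles in rad, forces in N, time in s.
With the tool pointing down it reaches from about 300 to 1000 mm from the base axis. Payload 5.1 kg.
Tool frame: the origin (TCP) lies at the very end of the fingers, on their centre line; the grasp point (between the pads) lies 19 mm behind it; z points along the fingers, y is the direction in which the jaws open and shut (so a half turn about z gives the same grasp; the last joint's range is limited). The gripper opens to 95 mm and grips with 3 to 60 N. Pads are 20 mm wide; open, the fingers measure 119 mm over their backs; the gripper's body (75 mm by 180 mm) begins 59 mm behind the grasp point.
Start: joints at [-1.396, 0.124, 1.65, -0, 1.367, -0.083], TCP at [165.688, -628.516, 214.656] pointing down, gripper open.
Joint ranges: [-2.61, 2.61], [-1.02, 2.33], [0.03, 2.71], [-1.35, 4.49], [0.32, 2.68], [-2.91, 2.91]. Speed limits (rad/s): [2.57, 2.57, 3.14, 3.14, 3.14, 3.14].

INTERFACE

Orientations are given as a rotation vector (axis times angle).
In Python, from cell import r, get_image, calibration, job_done, look_for, cut_out, place_of gives the robot as it stands.
- The arm moves only by the shell command python3 -m creep 'ROWS'. ROWS is JSON, one flat list of numbers, 7 for each row, row after row: the turn, a rotation vector about the tool's x, y, z in rad, then the shift along the tool's x, y, z in cm, then the finger opening in cm, from 0 to 9.51. In form: [ax, ay, az, tx, ty, tz, claw, ax, ay, az, tx, ty, tz, claw, ...]. A call has exactly 8 rows; each row is the pose to reach, as a shift and turn from the pose commanded when the call began, along the tool's axes at that moment; what a row does not reach only later rows make up. A row lasts 1/12 s, in which the tool goes at most 41.7 mm and 7.16 degrees, less where a joint would pass 70% of its speed; a pose out of reach is approached as far as the arm can. A call with a gripper value outside its range is refused whole. The fingers move at their own pace and stop on an object; the grip force is fixed at half the most. Time passes only in rows, so rows that repeat a pose let the fingers close, or fill a call up. It gives the time, the measured TCP pose, the force and the opening at its end, in the units of the state.
- r.get_obs(): the state, without advancing time (a new reading comes with each control period).
- get_image(name): name is "side" or "top" or "wrist"; returns the picture (384x512x3 uint8, red, green, blue); there is no depth.
- calibration(name): a dict with "fovy" (degrees; the focal length in pixels is half the picture's height over the tangent of half this angle, whatever the lens; pixels are square), "cx", "cy" (the principal point, pixels), "R" (3x3) and "t" (3): a world point X has camera coordinates R X + t. Camera axes: x right, y down, z forward; pixel columns grow to the right and rows downward; lengths in mm; the calibration is good to about 2 mm. A picture is of the moment at which its call begins: read the wrist's pose just before it. calibration takes no time and is no camera call; for the wrist camera it gives the pose at the moment of the call.
- job_done(): hands the job in, once; it reports no verdict.
Trained networks look in the newest picture that a camera, given by its name, has taken for a name from the list of things; names that differ only in an ending like _2 or _b are one class to them, and where a whole thing is asked for, a point or a joint stands for the part that bears it (a point fixed in the world has none). Each returns a list of dicts, best first, with "score" (0 to 1); they miss things now and then, are a little off and sometimes report something else, mostly with a low value. They report only what shows in the picture. A call takes as long as a camera call. They do not tell look-alikes from the thing itself.
- look_for(camera, query): "centre" ([column, row] in pixels, amid what is visible of it).
- cut_out(camera, query): "mask" (384x512 bool, what is visible of it) and "centre" ([column, row] in pixels, amid what is visible of it).
- place_of(camera, query): "centre" ([column, row] in pixels: a listed point, or the origin of a listed thing).
The state is a dict: "time_s": time; "qpos": joint angles; "qvel": joint speeds; "joint_torque": joint torques, N m; "tool_pos": TCP position; "eef_rot": TCP orientation; "contact_force": force on the tool from outside, world axes, zero at the start; "wrist_torque": the same for the moment, N m; "finger_gap": finger opening in mm.
Only numpy, scipy, OpenCV 4.12 (cv2) and the standard library are available. Lean on these libraries where they do the work, as an engineer would, in place of code of your own. Each camera call takes 0.05 s, during which the arm holds its last target.

## Working session

There is one attempt and no reset: what is moved stays moved. The work goes in short steps, Python scripts to look and compute and a shell command to move; the robot and the scene stay as the last step left them, time stands still between calls to the robot, and variables do not carry over. Pictures are saved under pics/ and viewed, and the job is handed in when it is done.

```bash
ls; mkdir -p pics; python3 - <<'E'
from cell import *
import cv2
for n in("side","top","wrist"):
    im=get_image(n); cv2.imwrite(f"pics/a_{n}.png",im[:,:,::-1]); c=calibration(n); print(n,c)
print(r.get_obs())
E
```

```text
pics
side {'fovy': 55.008182479296885, 'cx': 255.6279920337772, 'cy': 187.18742885096097, 'R': array([[ 0.99962652, -0.02253652, -0.01545721],
       [-0.02603056, -0.61300988, -0.78964631],
       [ 0.00832046,  0.78975376, -0.61336757]]), 't': array([-509.76369614,   49.95439891, 1044.51353902])}
top {'fovy': 48.727329444395444, 'cx': 260.50442360310126, 'cy': 191.0036741591763, 'R': array([[-0.02711383, -0.99962956, -0.00236335],
       [-0.9695813 ,  0.026874  , -0.24328973],
       [ 0.24326312, -0.00430506, -0.96995078]]), 't': array([ -40.52221919,  550.20710606, 1109.66650625])}
wrist {'fovy': 61.190805122230685, 'cx': 251.4699233168314, 'cy': 188.91082794716777, 'R': array([[ 0.25392656, -0.96722083, -0.00227493],
       [-0.92891752, -0.24452472,  0.27806457],
       [-0.26950612, -0.06849475, -0.96055969]]), 't': array([-648.4708212 ,  -31.31174907,  392.3594152 ])}
{'time_s': 0.15, 'qpos': array([-1.39561049e+00,  1.24359526e-01,  1.65133527e+00,  1.70127619e-05,
        1.36747814e+00, -8.25983300e-02]), 'qvel': array([-0.00103925, -0.00227603, -0.00350268, -0.0002372 ,  0.00140311,
       -0.0001424 ]), 'joint_torque': array([ 7.68212340e-04, -4.18189859e+01, -3.60470188e+01,  7.75783416e-02,
        4.69620363e-02, -1.04139062e-04]), 'tool_pos': array([ 165.60332428, -628.05122714,  213.68148243]), 'eef_rot': array([-3.11396729e+00, -4.03597793e-01,  8.86884877e-05]), 'contact_force': array([-0.26613659, -0.46249135,  0.16780836]), 'wrist_torque': array([-0.01565078,  0.01870509, -0.02074116]), 'finger_gap': 95.35351595148653}
```

View pics/a_side.png

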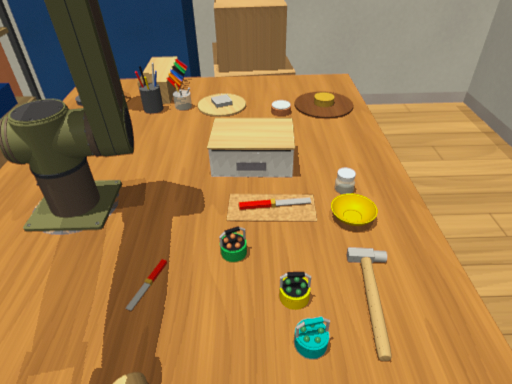

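View pics/a_top.png

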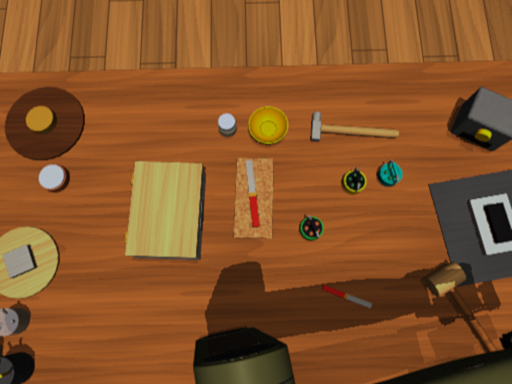

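View pics/a_wrist.png

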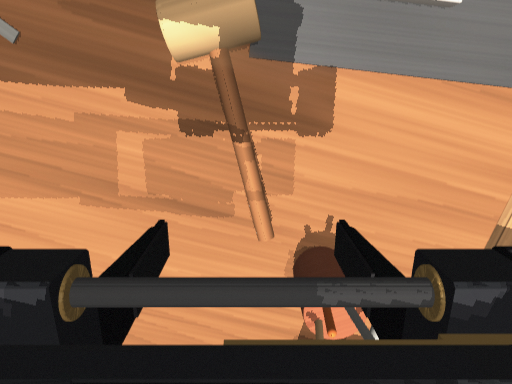

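```bash
cat > h.py <<'E'
import numpy as np, cv2, json
from cell import *
from scipy.spatial.transform import Rotation as Rn
def f(c): return 192/np.tan(np.radians(c['fovy'])/2)
def px2w(c,p,z):
    d=np.array([(p[0]-c['cx'])/f(c),(p[1]-c['cy'])/f(c),1]); R=c['R'];o=-R.T@c['t'];d=R.T@d
    return o+d*(z-o[2])/d[2]
def w2px(c,X):
    q=c['R']@np.array(X)+c['t']; return np.array([c['cx']+f(c)*q[0]/q[2],c['cy']+f(c)*q[1]/q[2]])
def pose():
    o=r.get_obs(); return o['tool_pos'],Rn.from_rotvec(o['eef_rot']).as_matrix(),o
def totool(world_delta):
    p,R,o=pose(); return R.T@np.array(world_delta)/10
def show(name,fn,crop=None,s=1):
    im=get_image(name)
    if crop: im=im[crop[1]:crop[3],crop[0]:crop[2]]
    if s!=1: im=cv2.resize(im,None,fx=s,fy=s,interpolation=cv2.INTER_CUBIC)
    cv2.imwrite('pics/'+fn,im[:,:,::-1])
E
python3 - <<'E'
from h import *
Z={'caddy1_bar':75,'caddy2_bar':75,'caddy3_bar':75,'caddy4_bar':75,'caddy3':0,'caddy4':0,'blade':6,'blade_tip':14,'chest':0,'lid_edge':100,'lid_hinge':100,'mat':0,'bowl':0,'jar':0,'hammer':10,'caddy2':0,'caddy1':0}
for n in('top','side'):
    get_image(n);c=calibration(n)
    for q in Z:
        for d in place_of(n,q)[:3]:
            print(n,q,np.round(d['centre'],1),round(d['score'],2),np.round(px2w(c,d['centre'],Z[q])))
print(pose()[0:2])
E
```

```text
top caddy3_bar [311.2 223.1] 0.56 [ 454. -190.   75.]
top caddy3_bar [254.9 207.1] 0.47 [502. -39.  75.]
top caddy3_bar [356.3 176.3] 0.36 [ 582. -323.   75.]
top caddy4_bar [354.9 175.9] 0.73 [ 583. -319.   75.]
top caddy4_bar [396.5 168.6] 0.59 [ 601. -437.   75.]
top caddy4_bar [268.6 124.1] 0.24 [745. -84.  75.]
top caddy3 [312.7 229.7] 0.89 [ 447. -203.    0.]
top caddy3 [351.8 184.8] 0.73 [ 577. -326.    0.]
top caddy3 [390.7 175.7] 0.72 [ 602. -443.    0.]
top caddy4 [312.7 229.7] 0.89 [ 447. -203.    0.]
top caddy4 [351.8 184.8] 0.73 [ 577. -326.    0.]
top caddy4 [390.7 175.7] 0.72 [ 602. -443.    0.]
top blade [255.3 209.7] 0.76 [509. -39.   6.]
top blade [333.9 295.1] 0.65 [ 263. -250.    6.]
top blade [357.2 177.6] 0.24 [ 597. -342.    6.]
top blade_tip [247.8 161.5] 0.88 [653. -21.  14.]
top blade_tip [370.8 310.7] 0.82 [ 219. -346.   14.]
top chest [173.4 213.8] 0.61 [505. 199.   0.]
top lid_edge [357.2 176.2] 0.66 [ 575. -320.  100.]
top lid_edge [197.2 210.4] 0.61 [492. 115. 100.]
top lid_hinge [130.6 207.1] 0.64 [506. 293. 100.]
top mat [255.9 195.8] 0.73 [552. -42. 
[... 1788 characters left out ...]
[770. -82.   0.]
side bowl [251.7 121.3] 0.5 [505. 475.   0.]
side jar [344.4 190.6] 0.58 [770.  33.   0.]
side hammer [374.4 300.1] 0.94 [ 750. -348.   10.]
side caddy2 [312.3 344.6] 0.94 [ 609. -436.    0.]
side caddy2 [290.4 296.8] 0.74 [ 577. -327.    0.]
side caddy2 [235.6 251.2] 0.59 [ 457. -192.    0.]
side caddy1 [312.3 344.6] 0.94 [ 609. -436.    0.]
side caddy1 [290.4 296.8] 0.74 [ 577. -327.    0.]
side caddy1 [235.6 251.2] 0.59 [ 457. -192.    0.]
(array([ 165.68991589, -628.5259341 ,  214.63512098]), array([[ 9.66960200e-01,  2.54927386e-01,  1.08647194e-05],
       [ 2.54927386e-01, -9.66960200e-01, -6.57663068e-06],
       [ 8.82918795e-06,  9.12905462e-06, -1.00000000e+00]]))
```

```bash
python3 -m creep '[0,0,0,2.5,-2.2,0,9.5, 0,0,0,5,-4.5,0,9.5, 0,0,0,7.5,-6.8,0,9.5, 0,0,0,10,-9,0,9.5, 0,0,0,12.5,-11.4,0,9.5, 0,0,0,15,-13.7,0,9.5, 0,0,0,17.3,-15.8,0,9.5, 0,0,0,17.3,-15.8,0,9.5]'
python3 -m creep '[0,0,0,2.5,-2.2,0,9.5, 0,0,0,5,-4.5,0,9.5, 0,0,0,7.5,-6.8,0,9.5, 0,0,0,10,-9,0,9.5, 0,0,0,12.5,-11.4,0,9.5, 0,0,0,15,-13.7,0,9.5, 0,0,0,17.3,-15.8,0,9.5, 0,0,0,17.3,-15.8,0,9.5]'
python3 - <<'E'
from h import *
show('top','b_top.png');show('side','b_side.png');show('wrist','b_wrist.png')
E
```

```text
time_s: 2.62
tool_pos: [294.9, -428.0, 214.8]
eef_rot: [-3.114, -0.41, -0.002]
contact_force: [-0.2, -0.1, -0.3]
finger_gap: 95.1
time_s: 3.28
tool_pos: [421.6, -231.7, 214.9]
eef_rot: [-3.114, -0.411, -0.002]
contact_force: [-0.5, 0.7, -0.4]
finger_gap: 95.3
```

View pics/b_top.png

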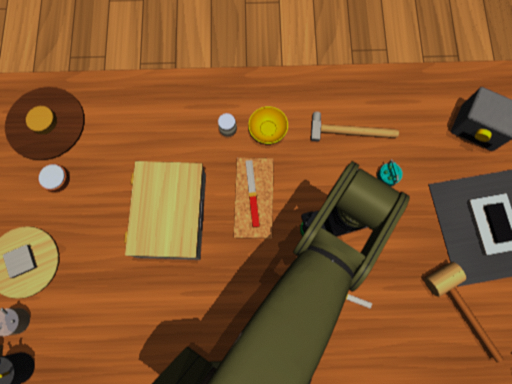

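View pics/b_side.png

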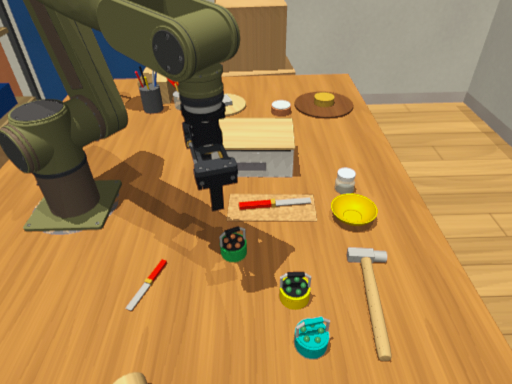

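View pics/b_wrist.png

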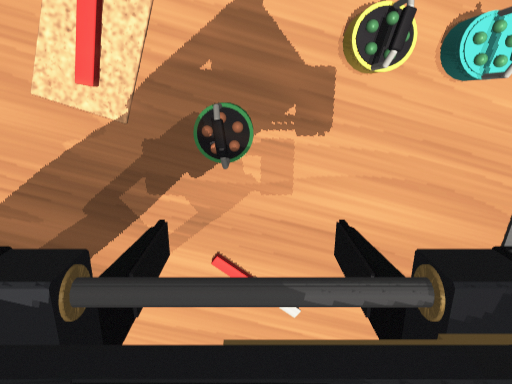

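```bash
python3 - <<'E'
from h import *
# initial wrist calibration
c={'fovy':61.190805,'cx':251.47,'cy':188.91,'R':np.array([[ 0.25392656, -0.96722083, -0.00227493],[-0.92891752, -0.24452472,0.27806457],[-0.26950612, -0.06849475, -0.96055969]]),'t':np.array([-648.4708212,-31.31174907,392.3594152 ])}
t=calibration('top')
for p in [(330,270),(340,330),(265,235),(375,335)]:
    for z in (0,50,100):
        X=px2w(c,p,z); print(p,np.round(X),w2px(t,X).round())
E
```

```text
(330, 270) [  52. -765.    0.] [533. 372.]
(330, 270) [  76. -744.   50.] [535. 365.]
(330, 270) [ 101. -724.  100.] [538. 357.]
(340, 330) [ -35. -808.    0.] [555. 407.]
(340, 330) [   1. -782.   50.] [556. 396.]
(340, 330) [  37. -756.  100.] [556. 385.]
(265, 235) [  78. -668.    0.] [495. 362.]
(265, 235) [ 100. -660.   50.] [501. 356.]
(265, 235) [ 121. -652.  100.] [507. 350.]
(375, 335) [ -30. -859.    0.] [574. 404.]
(375, 335) [   5. -826.   50.] [573. 394.]
(375, 335) [  41. -794.  100.] [571. 383.]
```

```bash
python3 - <<'E'
import cv2
im=cv2.imread('pics/a_wrist.png')[180:384,230:450]
cv2.imwrite('pics/a_w2.png',cv2.resize(im,None,fx=3,fy=3,interpolation=cv2.INTER_CUBIC)[:600])
E
```

```text
(no output)
```

View pics/a_w2.png

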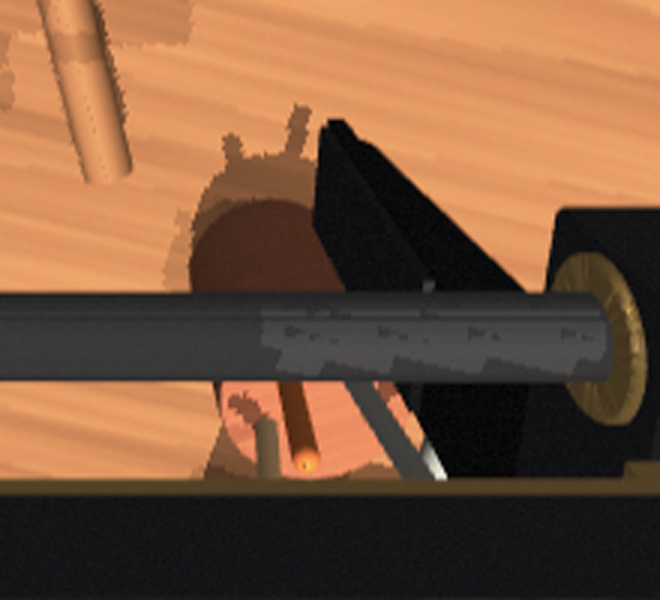

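```bash
cat >> h.py <<'E'
def corners(c,mask,z):
    cs,_=cv2.findContours(mask.astype(np.uint8),cv2.RETR_EXTERNAL,cv2.CHAIN_APPROX_NONE)
    k=max(cs,key=cv2.contourArea)[:,0,:].astype(float)
    w=np.array([px2w(c,p,z)[:2] for p in k]).astype(np.float32)
    (cx,cy),(a,b),ang=cv2.minAreaRect(w)
    if a<b: a,b,ang=b,a,ang+90
    ang=(ang+90)%180-90
    return (round(cx,1),round(cy,1)),(round(a,1),round(b,1)),round(ang,2)
def redmask(im):
    h=cv2.cvtColor(im,cv2.COLOR_RGB2HSV); return ((h[...,0]<6)|(h[...,0]>174))&(h[...,1]>200)&(h[...,2]>90)
E
python3 - <<'E'
from h import *
im=get_image('top');c=calibration('top')
m=redmask(im); m[:, :230]=0; m[:,280:]=0; m[:150]=0;m[260:]=0
print('handle',corners(c,m,22))
h=cv2.cvtColor(im,cv2.COLOR_RGB2HSV)
for d in cut_out('top','lid')[:2]:
    print(d['score'],d['centre'],corners(c,d['mask'],108))
lid=(h[...,2]>140)&(h[...,1]<160)&(h[...,0]>15); lid[:, :110]=0; lid[:,225:]=0
lid=cv2.morphologyEx(lid.astype(np.uint8),cv2.MORPH_OPEN,np.ones((5,5)))
print('lid',corners(c,lid,108),lid.sum())
for n in('side',):
  im=get_image(n);c=calibration(n);m=redmask(im);m[:,:220]=0;m[:180]=0;m[225:]=0;print(corners(c,m,18))
cv2.imwrite('pics/m.png',lid*255)
E
```

```text
handle ((501.1, -35.7), (86.0, 18.4), 4.66)
0.76 [166.4, 209.7] ((499.1, 200.9), (257.8, 184.9), -3.37)
lid ((500.6, 201.6), (256.1, 182.9), -3.32) 6566
((506.5, -39.3), (84.9, 28.0), 5.58)
```

```bash
python3 -m creep '[0,0,0.06,2,-3,0,9.5, 0,0,0.12,4,-6,0,9.5, 0,0,0.17,5,-9,0,9.5, 0,0,0.17,6.6,-12,0,9.5, 0,0,0.17,6.6,-15,0,9.5, 0,0,0.17,6.6,-18,0,9.5, 0,0,0.17,6.6,-18,0,9.5, 0,0,0.17,6.6,-18,0,9.5]'
python3 - <<'E'
from h import *
p,R,o=pose();print(p,R)
im=get_image('wrist');c=calibration('wrist');cv2.imwrite('pics/c_w.png',im[:,:,::-1])
m=redmask(im);m[230:]=0
print(corners(c,m,22))
for q,z in(('blade',6),('blade_tip',14)):
  for d in place_of('wrist',q)[:2]: print(q,d['score'],d['centre'],px2w(c,d['centre'],z).round(1))
E
```

```text
time_s: 4.25
tool_pos: [437.5, -44.0, 214.8]
eef_rot: [3.138, 0.139, 0.001]
contact_force: [-0.0, -0.5, 0.1]
finger_gap: 95.2
[437.45923169 -43.95934902 214.76410598] [[ 9.96064333e-01  8.86316125e-02  5.31298735e-04]
 [ 8.86319322e-02 -9.96064258e-01 -6.11768257e-04]
 [ 4.74985673e-04  6.56450574e-04 -9.99999672e-01]]Traceback (most recent call last):
  File "<stdin>", line 5, in <module>
  File "h.py", line 21, in corners
    k=max(cs,key=cv2.contourArea)[:,0,:].astype(float)
      ~~~^^^^^^^^^^^^^^^^^^^^^^^^
ValueError: max() iterable argument is empty
```

View pics/c_w.png

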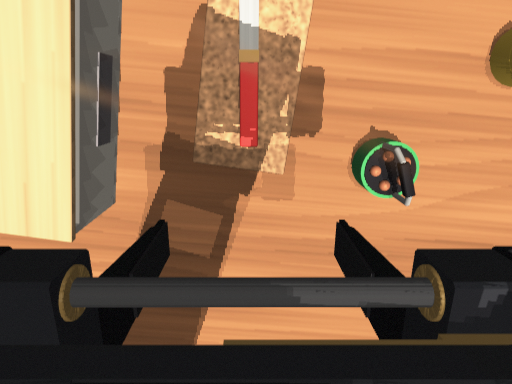

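```bash
sed -i 's/\[...,1\]>200)&(h\[...,2\]>90)/[...,1]>180)\&(h[...,2]>60)/' h.py; python3 - <<'E'
from h import *
im=get_image('wrist');c=calibration('wrist')
m=redmask(im);m[200:]=0;m[:,:220]=0;m[:,280:]=0
print(m.sum(),corners(c,m,22) if m.any() else 0)
g=[c for c in [calibration('wrist')]][0]
ys,xs=np.where(m); print(xs.min(),xs.max(),ys.min(),ys.max())
for p in ((240,146),(257,146),(240,50),(258,50),(240,62)): print(p,px2w(c,p,22).round(1))
print('cam',-c['R'].T@c['t'])
h=im[100,248];print(h)
E
```

```text
1149 ((500.5, -34.7), (78.1, 19.0), 4.89)
239 256 71 145
(240, 146) [459.8 -29.7  22. ]
(257, 146) [461.4 -48.7  22. ]
(240, 50) [559.2 -22.2  22. ]
(258, 50) [560.8 -40.8  22. ]
(240, 62) [547.6 -23.1  22. ]
cam [515.69819521 -37.88697501 385.25082352]
[192  52  49]
```

```bash
python3 -m creep '[0,0,0,3,0,3,7, 0,0,0,6,-0.1,6,6, 0,0,0,9,-0.2,9,5, 0,0,0,10.5,-0.2,12,5, 0,0,0,10.5,-0.2,14.5,5, 0,0,0,10.5,-0.2,16,5, 0,0,0,10.5,-0.2,17,5, 0,0,0,10.5,-0.2,17,5]'
python3 -m creep '[0,0,0,0,0,1.5,5, 0,0,0,0,0,2.5,5, 0,0,0,0,0,3.3,5, 0,0,0,0,0,3.6,5, 0,0,0,0,0,3.6,5, 0,0,0,0,0,3.6,3.5, 0,0,0,0,0,3.6,2.5, 0,0,0,0,0,3.6,2.3]'
python3 - <<'E'
from h import *
print(pose()[0])
show('side','d_s.png',(180,130,340,250),4)
E
```

```text
time_s: 5.02
tool_pos: [540.3, -33.9, 41.7]
eef_rot: [-3.138, -0.134, 0.008]
contact_force: [-0.0, -0.3, -0.3]
finger_gap: 51.0
time_s: 5.68
tool_pos: [542.7, -32.7, 9.5]
eef_rot: [3.138, 0.138, 0.002]
contact_force: [0.8, 0.0, -0.0]
finger_gap: 34.7
[542.6618582  -32.69334047   9.47337418]
```

View pics/d_s.png

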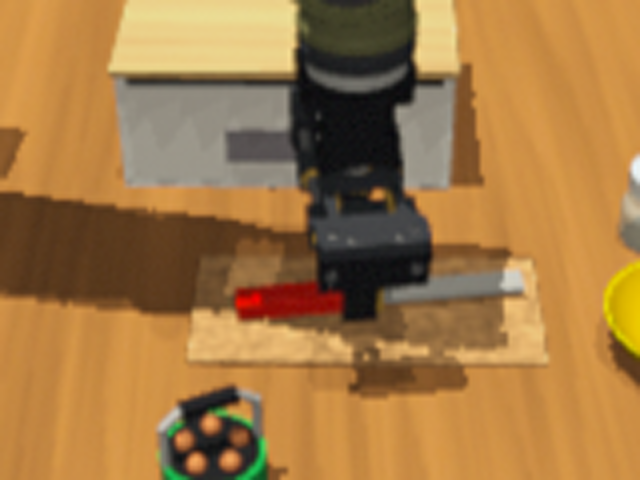

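Fingers straddle the handle near its ferrule. Close, then lift.

```bash
python3 -m creep '[0,0,0,0,0,0.1,1, 0,0,0,0,0,0.1,0, 0,0,0,0,0,0.1,0, 0,0,0,0,0,0.1,0, 0,0,0,0,0,0.1,0, 0,0,0,0,0,0.1,0, 0,0,0,0,0,0.1,0, 0,0,0,0,0,0.1,0]'
python3 -m creep '[0,0,0,0,0,-1,0, 0,0,0,0,0,-3,0, 0,0,0,0,0,-6,0, 0,0,0,0,0,-9,0, 0,0,0,0,0,-11,0, 0,0,0,0,0,-12,0, 0,0,0,0,0,-12,0, 0,0,0,0,0,-12,0]'
python3 - <<'E'
from h import *
print(pose()[0:2])
show('side','e_s.png',(180,90,340,210),4);show('wrist','e_w.png')
E
```

```text
time_s: 6.4
tool_pos: [542.2, -32.5, 7.9]
eef_rot: [-3.138, -0.138, -0.001]
contact_force: [0.1, 1.2, 2.0]
finger_gap: 19.8
time_s: 7.07
tool_pos: [541.7, -32.8, 127.3]
eef_rot: [3.138, 0.138, -0.001]
contact_force: [-0.4, -0.5, -1.2]
finger_gap: 19.9
(array([541.67466541, -32.78474949, 127.27547185]), array([[ 9.96154331e-01,  8.76152330e-02, -3.44819392e-04],
       [ 8.76151496e-02, -9.96154367e-01, -2.49933195e-04],
       [-3.65391298e-04,  2.18760632e-04, -9.99999909e-01]]))
```

View pics/e_s.png

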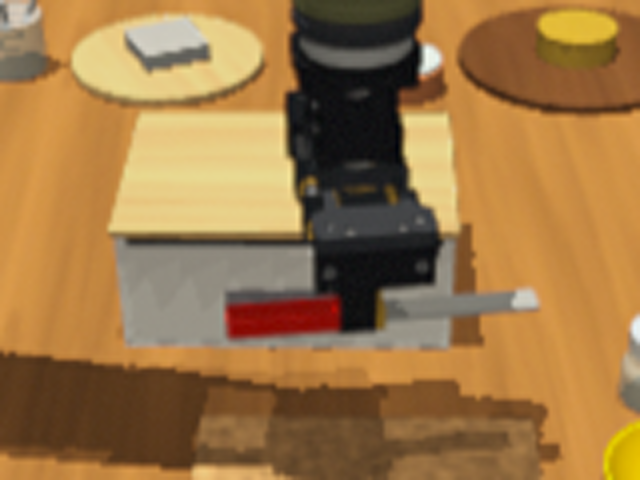

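View pics/e_w.png

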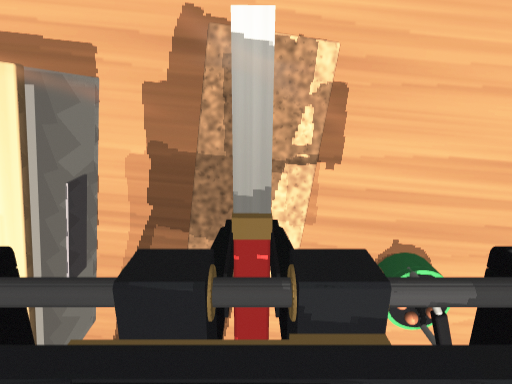

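```bash
python3 - <<'E'
from h import *
print(pose()[2]['qpos'].round(2)); c=calibration('wrist')
print(px2w(c,(253,6),134.5),px2w(c,(251,226),134.5))
E
python3 -m creep '[0,0,-0.09,0,0,0,0, 0,0,-0.18,0,0,0,0, 0,0,-0.27,0,0,0,0, 0,0,-0.36,0,0,0,0, 0,0,-0.45,0,0,0,0, 0,0,-0.54,0,0,0,0, 0,0,-0.63,0,0,0,0, 0,0,-0.71,0,0,0,0]'
python3 -m creep '[0,0,-0.09,0,0,0,0, 0,0,-0.18,0,0,0,0, 0,0,-0.27,0,0,0,0, 0,0,-0.36,0,0,0,0, 0,0,-0.45,0,0,0,0, 0,0,-0.54,0,0,0,0, 0,0,-0.63,0,0,0,0, 0,0,-0.71,0,0,0,0]'
python3 -m creep '[0,0,0,0,0,0,0,0,0,0,0,0,0,0,0,0,0,0,0,0,0,0,0,0,0,0,0,0,0,0,0,0,0,0,0,0,0,0,0,0,0,0,0,0,0,0,0,0,0,0,0,0,0,0,0,0]'
python3 - <<'E'
from h import *
p,R,o=pose();print(p,R,o['qpos'].round(2))
im=get_image('wrist');c=calibration('wrist');cv2.imwrite('pics/f_w.png',im[:,:,::-1])
for q,z in(('blade_tip',133),('lid_edge',100)):
  for d in place_of('wrist',q)[:2]: print(q,d['score'],d['centre'],px2w(c,d['centre'],z).round(1))
get_image('side')
E
```

```text
[-0.16 -0.04  1.97 -0.    1.21  1.32]
[656.31959341 -22.66645037 134.5       ] [551.38781097 -30.8533264  134.5       ]
time_s: 7.83
tool_pos: [540.6, -32.5, 125.1]
eef_rot: [-2.89, -1.226, 0.006]
contact_force: [-0.6, 0.5, -1.0]
finger_gap: 19.7
time_s: 8.5
tool_pos: [540.6, -32.5, 125.1]
eef_rot: [-2.283, -2.153, 0.004]
contact_force: [0.5, 0.0, -0.5]
finger_gap: 19.8
time_s: 9.17
tool_pos: [542.1, -32.7, 127.8]
eef_rot: [2.29, 2.15, 0.0]
contact_force: [0.1, 0.2, -1.0]
finger_gap: 19.8
[542.08704494 -32.6751441  127.75018365] [[ 6.31782783e-02  9.98002241e-01  1.78976054e-04]
 [ 9.98002257e-01 -6.31782774e-02 -1.06200294e-05]
 [ 7.08585602e-07  1.79289461e-04 -9.99999984e-01]] [-0.16 -0.04  1.97  0.    1.21 -0.1 ]
blade_tip 0.89 [254.8, 4.7] [550.7  85.4 133. ]
blade_tip 0.62 [259.6, 177.5] [548.3   4.4 133. ]
lid_edge 0.28 [479.8, 215.0] [690.1 -38.3 100. ]
```

View pics/f_w.png

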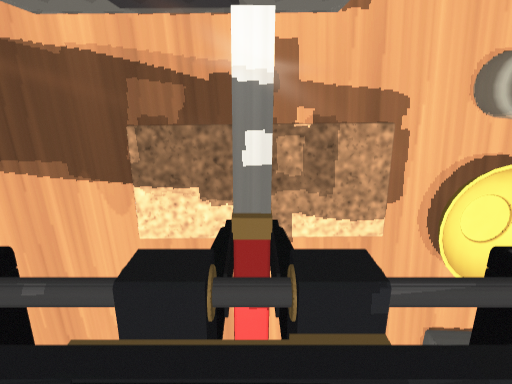

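```bash
python3 -m creep '[0,0,0,0,-1,0.5,0, 0,0,0,0,-3,1.5,0, 0,0,0,0,-5,3,0, 0,0,0,0.2,-5.5,4,0, 0,0,0,0.4,-5.5,4,0, 0,0,0,0.4,-5.5,4,0, 0,0,0,0.4,-5.5,4,0, 0,0,0,0.4,-5.5,4,0]'
python3 - <<'E'
from h import *
p,R,o=pose();print(p,R)
show('side','g_s.png',(190,100,320,200),5);show('wrist','g_w.png');show('top','g_t.png',(110,130,310,280),4)
get_image('side');c=calibration('side')
for d in place_of('side','blade_tip')[:2]: print(d['score'],d['centre'])
tip=p+R@np.array([117,0,-6]); print(tip,w2px(c,tip), w2px(c,[495,113,88]),w2px(c,[495,110,100]))
E
```

```text
time_s: 10.03
tool_pos: [489.1, -25.4, 89.0]
eef_rot: [2.289, 2.149, 0.002]
contact_force: [-0.0, -0.4, -0.9]
finger_gap: 20.0
[489.08537226 -25.38690527  88.98829105] [[ 6.27700085e-02  9.98025012e-01  2.44960875e-03]
 [ 9.98027990e-01 -6.27692264e-02 -3.94932234e-04]
 [-2.40392201e-04  2.46956799e-03 -9.99996922e-01]]
0.88 [127.4, 309.7]
0.86 [252.2, 155.8]
[496.41476561  91.38473912  94.96014669] [249.70675817 154.57441955] [249.21298895 152.59050563] [249.11441533 149.655427  ]
```

View pics/g_s.png

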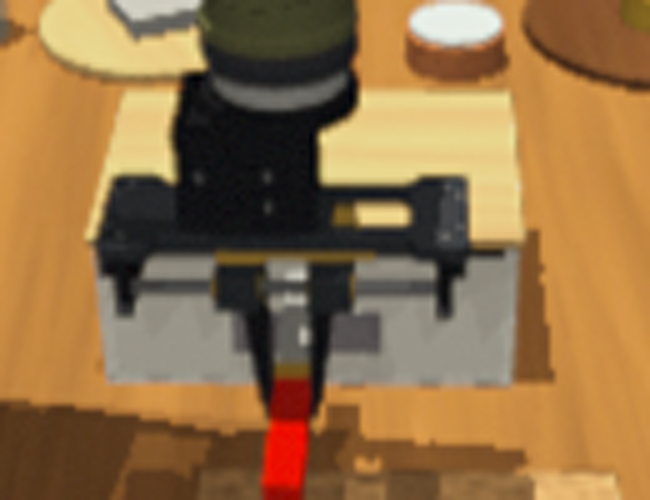

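View pics/g_w.png

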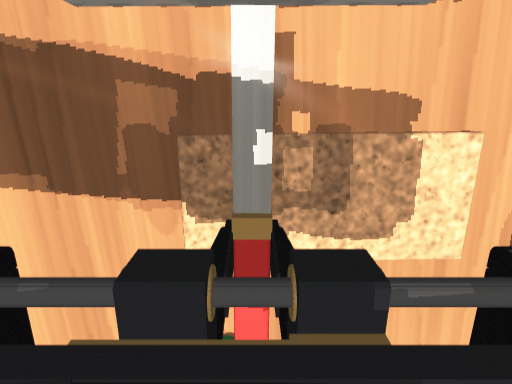

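View pics/g_t.png

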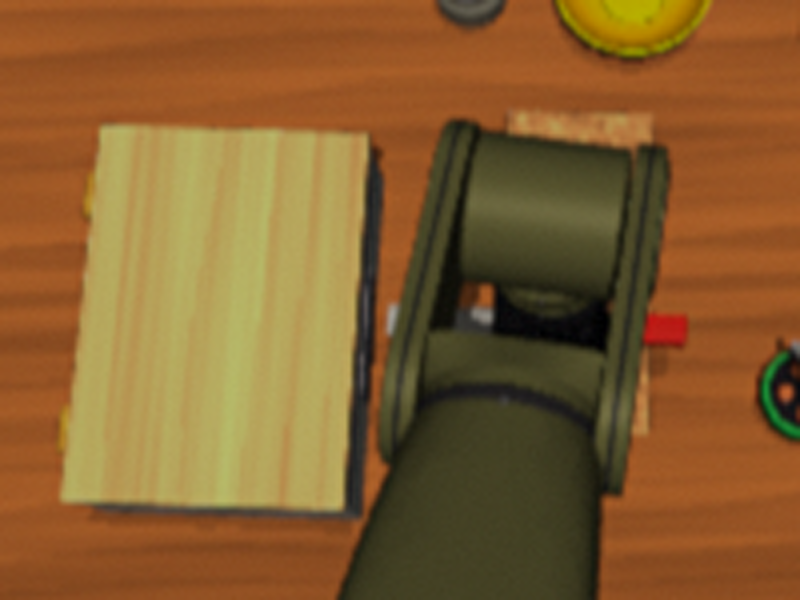

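```bash
python3 -m creep '[0,0,0,0.3,0,0,0, 0,0,0,0.6,0,0,0, 0,0,0,0.9,0,0,0, 0,0,0,1.2,0,0,0, 0,0,0,1.5,0,0,0, 0,0,0,1.8,0,0,0, 0,0,0,2.1,0,0,0, 0,0,0,2.4,0,0,0]'
python3 -m creep '[0,0,0,0.3,0,0,0, 0,0,0,0.6,0,0,0, 0,0,0,0.9,0,0,0, 0,0,0,1.2,0,0,0, 0,0,0,1.5,0,0,0, 0,0,0,1.6,0,0,0, 0,0,0,1.6,0,0,0, 0,0,0,1.6,0,0,0]'
python3 - <<'E'
from h import *
p,R,o=pose();print(p,o['contact_force'],o['wrist_torque'])
show('side','h_s.png',(190,100,320,200),5);show('wrist','h_w.png');show('top','h_t.png',(110,130,310,280),4)
E
```

```text
time_s: 10.95
tool_pos: [488.9, -0.9, 87.7]
eef_rot: [-2.29, -2.151, -0.0]
contact_force: [0.5, 0.6, -1.6]
finger_gap: 19.6
time_s: 11.62
tool_pos: [489.9, 14.7, 87.7]
eef_rot: [2.29, 2.151, -0.0]
contact_force: [0.2, -0.2, -0.5]
finger_gap: 20.1
[489.91041071  14.74806931  87.65093076] [ 0.21597196 -0.15441447 -0.47036075] [-0.02670661 -0.06530905 -0.01288425]
```

View pics/h_w.png

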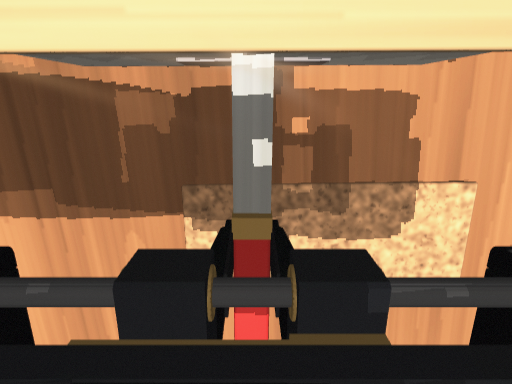

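View pics/h_t.png

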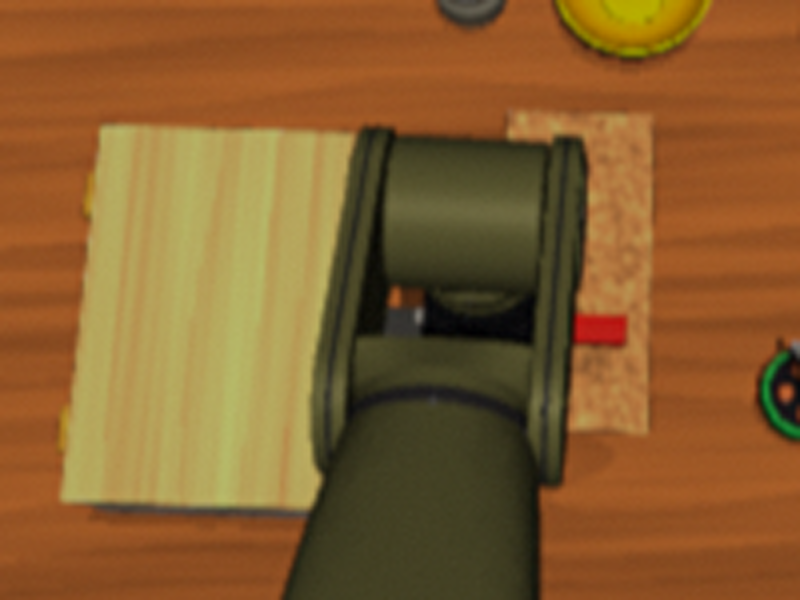

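```bash
python3 -m creep '[0,0,0,0,0,-0.4,0, 0,0,0,0,0,-0.8,0, 0,0,0,0,0,-1.3,0, 0,0,0,0.1,0,-1.9,0, 0,0,0,0.1,0,-2.5,0, 0,0,0,0.2,0,-3.1,0, 0,0,0,0.3,0,-3.7,0, 0,0,0,0.3,0,-3.7,0]'
python3 - <<'E'
from h import *
p,R,o=pose();print(p,o['contact_force'],o['wrist_torque'])
show('side','i_s.png',(190,80,320,180),5);show('wrist','i_w.png')
E
```

```text
time_s: 12.43
tool_pos: [490.9, 17.8, 126.4]
eef_rot: [2.289, 2.15, 0.002]
contact_force: [-0.2, 0.4, -2.2]
finger_gap: 19.6
[490.85491894  17.82200178 126.38835484] [-0.17245793  0.36597204 -2.24343642] [-0.19374355  0.04180772  0.08409611]
```

View pics/i_s.png

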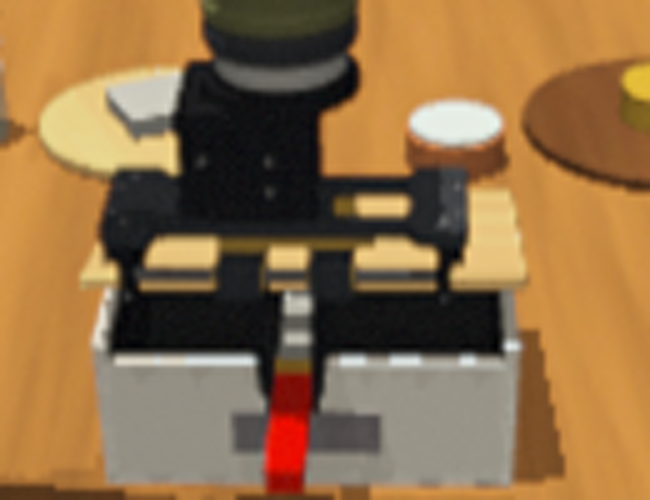

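View pics/i_w.png

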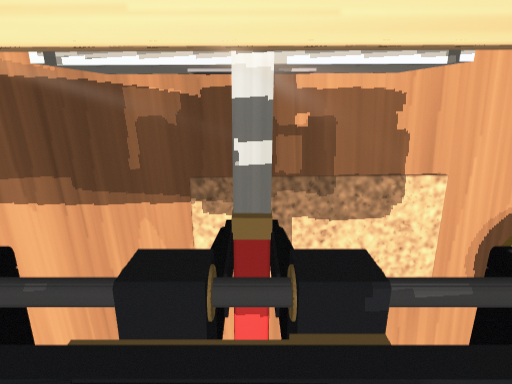

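```bash
python3 -m creep '[0,0,0,0.3,0,-1.2,0, 0,0,0,0.7,0,-2.3,0, 0,0,0,1.1,0,-3.4,0, 0,0,0,1.7,0,-4.5,0, 0,0,0,2.5,0,-5.8,0, 0,0,0,3.4,0,-7.1,0, 0,0,0,4.5,0,-8.3,0, 0,0,0,4.5,0,-8.3,0]'
python3 - <<'E'
from h import *
p,R,o=pose();print(p,o['contact_force'],o['wrist_torque'])
show('side','j_s.png',(150,40,350,190),4);show('wrist','j_w.png')
E
```

```text
time_s: 13.2
tool_pos: [494.9, 64.9, 211.8]
eef_rot: [2.286, 2.15, 0.009]
contact_force: [0.0, -0.5, -0.2]
finger_gap: 19.9
[494.8901223   64.86363489 211.80092644] [ 0.02265503 -0.52783895 -0.22951527] [-0.00536637 -0.15872589 -0.00910534]
```

View pics/j_s.png

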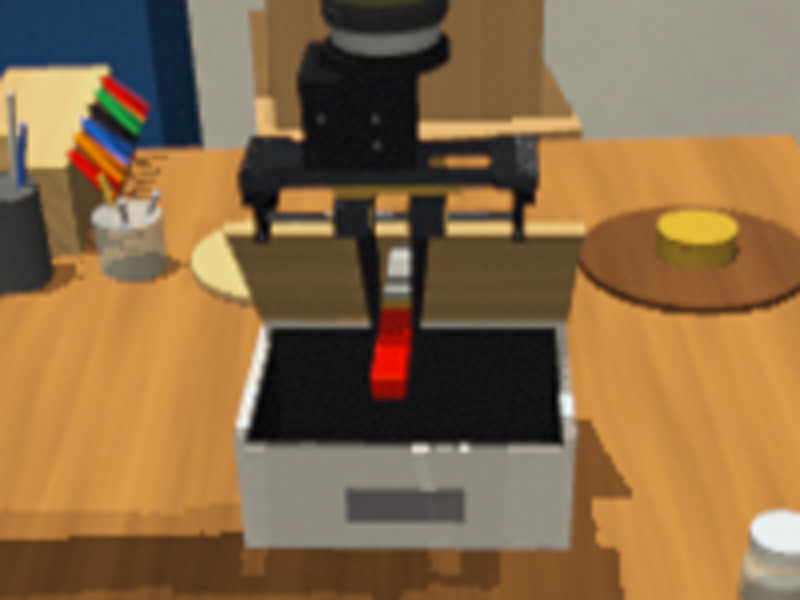

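View pics/j_w.png

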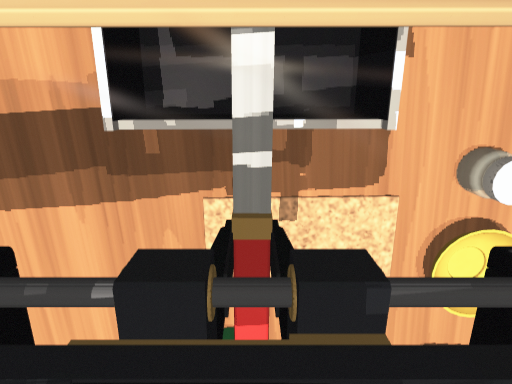

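```bash
python3 -m creep '[0,0,0,0.9,0,-0.8,0, 0,0,0,1.9,0,-1.5,0, 0,0,0,2.9,0,-2.1,0, 0,0,0,3.9,0,-2.7,0, 0,0,0,5,0,-3.2,0, 0,0,0,6.2,0,-3.7,0, 0,0,0,7.3,0,-4.0,0, 0,0,0,8.5,0,-4.3,0]'
python3 -m creep '[0,0,0,1.2,0,-0.1,0, 0,0,0,2.4,0,-0.2,0, 0,0,0,3.6,0,-0.2,0, 0,0,0,4.7,0,-0.1,0, 0,0,0,5.9,0,0.1,0, 0,0,0,7.1,0,0.3,0, 0,0,0,7.1,0,0.3,0, 0,0,0,7.1,0,0.3,0]'
python3 - <<'E'
from h import *
p,R,o=pose();print(p,o['contact_force'],o['wrist_torque'])
show('side','k_s.png',(150,0,350,150),4);show('top','k_t.png',(60,120,260,270),4)
E
```

```text
time_s: 13.97
tool_pos: [498.3, 148.8, 251.0]
eef_rot: [-2.29, -2.151, -0.0]
contact_force: [-0.6, -1.5, -1.1]
finger_gap: 19.8
time_s: 14.63
tool_pos: [502.7, 219.1, 247.1]
eef_rot: [-2.289, -2.151, 0.001]
contact_force: [0.3, 0.0, -1.3]
finger_gap: 19.6
[502.67641433 219.06856544 247.0756348 ] [ 0.27379846  0.02717668 -1.33104968] [-0.04417727 -0.12997204  0.00657949]
```

View pics/k_s.png

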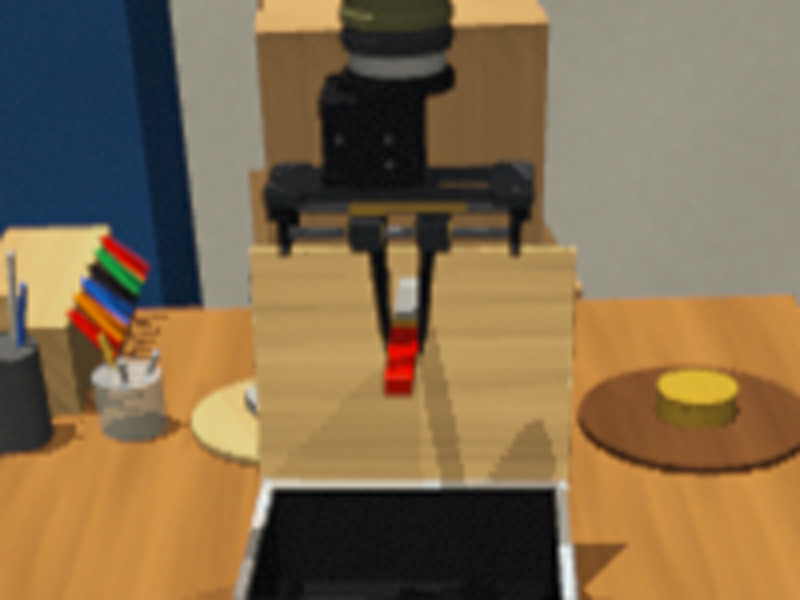

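View pics/k_t.png

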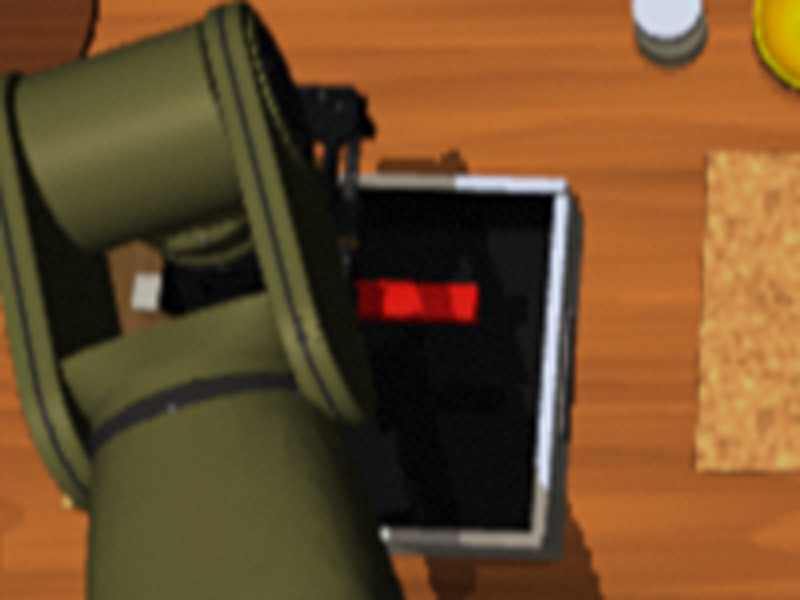

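```bash
python3 -m creep '[0,0,0,-3,0,0,0, 0,0,0,-6.5,0.5,0,0, 0,0,0,-10,1.5,0,0, 0,0,0,-13.5,2.5,0,0, 0,0,0.1,-17,3.5,0,0, 0,0,0.2,-20.5,4.5,0,0, 0,0,0.3,-23.5,5.5,0,0, 0,0,0.4,-24.9,5.5,0,0]'
python3 -m creep '[0,0,0.1,0,0,0,0, 0,0,0.2,0,0,0,0, 0,0,0.3,0,0,0,0, 0,0,0.4,0,0,0,0, 0,0,0.5,0,0,0,0, 0,0,0.6,0,0,0,0, 0,0,0.7,0,0,0,0, 0,0,0.8,0,0,0,0]'
python3 -m creep '[0,0,0.1,0,0,0,0, 0,0,0.22,0,0,0,0, 0,0,0.22,0,0,1,0, 0,0,0.22,0,0,3,0, 0,0,0.22,0,0,6,0, 0,0,0.22,0,0,9,0, 0,0,0.22,0,0,11,0, 0,0,0.22,0,0,11,0]'
python3 - <<'E'
from h import *
p,R,o=pose();print(p,R,o['contact_force'],o['wrist_torque'])
print(totool(np.array([542.2,-32.5,8.3])-p))
show('side','l_s.png');show('top','l_t.png');show('wrist','l_w.png')
E
```

```text
time_s: 15.4
tool_pos: [542.7, -37.7, 247.9]
eef_rot: [2.678, 1.639, 0.001]
contact_force: [-0.1, -0.2, -1.2]
finger_gap: 19.6
time_s: 16.07
tool_pos: [541.9, -34.3, 247.8]
eef_rot: [3.106, 0.472, 0.001]
contact_force: [-0.1, -0.5, -0.6]
finger_gap: 19.4
time_s: 16.73
tool_pos: [537.8, -33.4, 131.2]
eef_rot: [-3.136, -0.141, 0.016]
contact_force: [-0.6, -0.4, -1.3]
finger_gap: 19.9
[537.75837038 -33.39814317 131.20334937] [[ 0.99591201  0.08970827 -0.01056883]
 [ 0.08973119 -0.99596454  0.00171453]
 [-0.01037237 -0.00265587 -0.99994268]] [-0.61382944 -0.41390328 -1.31906023] [ 0.00192925  0.04190148 -0.01311218]
[ 0.57788633 -0.01696522 12.28509014]
```

View pics/l_s.png

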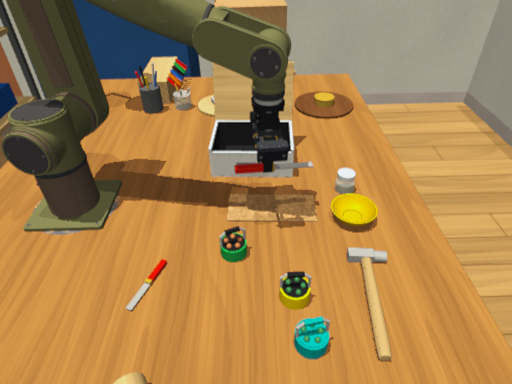

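View pics/l_t.png

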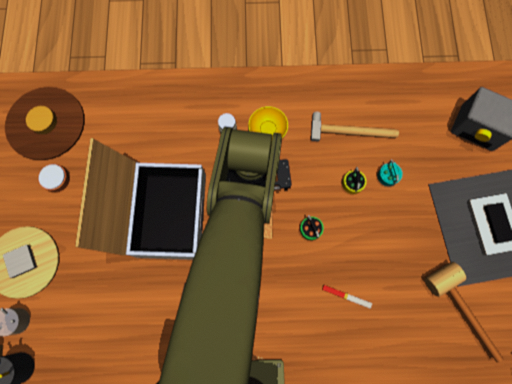

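View pics/l_w.png

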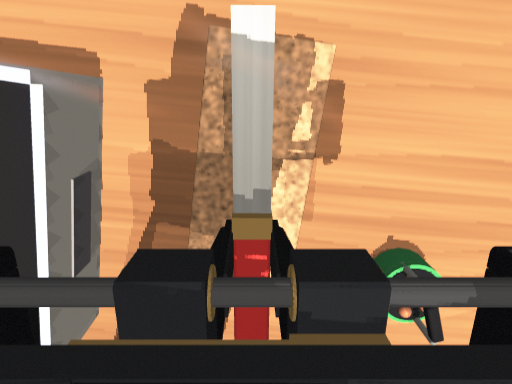

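```bash
python3 -m creep '[0,0,0,0,0,2,0, 0,0,0,0,0,5,0, 0,0,0,0,0,8,0, 0,0,0,0,0,10,0, 0,0,0,0,0,11,0, 0,0,0,0,0,11,0, 0,0,0,0,0,11,0, 0,0,0,0,0,11,0]'
python3 - <<'E'
from h import *
p,R,o=pose();print(p,R,o['contact_force'])
E
```

```text
time_s: 17.55
tool_pos: [544.2, -34.0, 30.3]
eef_rot: [3.138, 0.138, 0.007]
contact_force: [0.5, -0.2, -0.9]
finger_gap: 19.8
[544.15465124 -34.03918016  30.29583512] [[ 9.96117862e-01  8.79144573e-02  4.50035288e-03]
 [ 8.79185676e-02 -9.96127403e-01 -7.23416389e-04]
 [ 4.41932606e-03  1.11627257e-03 -9.99989612e-01]] [ 0.45709    -0.15060849 -0.85443911]
```

```bash
python3 -m creep '[0,0,0,0,0,0,0, 0,0,0,0,0,0.4,0, 0,0,0,0,0,0.8,0, 0,0,0,0,0,1.2,0, 0,0,0,0,0,1.6,0, 0,0,0,0,0,1.8,0, 0,0,0,0,0,1.8,0, 0,0,0,0,0,1.8,0]'
python3 - <<'E'
from h import *
p,R,o=pose();print(p,o['contact_force'])
E
```

```text
time_s: 18.22
tool_pos: [541.7, -33.6, 9.3]
eef_rot: [-3.138, -0.138, 0.001]
contact_force: [0.1, 0.3, -0.8]
finger_gap: 19.6
[541.72889476 -33.6192095    9.27025695] [ 0.12342204  0.27889523 -0.78878481]
```

Down about 1.3 mm more, then release gently.

```bash
python3 -m creep '[0,0,0,0,0,0.07,0, 0,0,0,0,0,0.14,0, 0,0,0,0,0,0.14,0, 0,0,0,0,0,0.14,0, 0,0,0,0,0,0.14,2.2, 0,0,0,0,0,0.14,3, 0,0,0,0,0,0.14,4, 0,0,0,0,0,0.14,4]'
python3 -m creep '[0,0,0,0,0,-1,4.5, 0,0,0,0,0,-3,5, 0,0,0,0,0,-6,5, 0,0,0,0,0,-9,5, 0,0,0,0,0,-12,5, 0,0,0,0,0,-15,5, 0,0,0,0,0,-18,5, 0,0,0,0,0,-19,5]'
python3 - <<'E'
from h import *
p,R,o=pose();print(p,R)
show('side','m_s.png');show('wrist','m_w.png')
print(totool(np.array([420,-240,215.])-p))
E
```

```text
time_s: 18.88
tool_pos: [542.2, -33.7, 8.5]
eef_rot: [3.138, 0.138, 0.001]
contact_force: [-0.3, -0.2, 0.3]
finger_gap: 36.2
time_s: 19.55
tool_pos: [544.5, -34.0, 205.0]
eef_rot: [3.137, 0.138, 0.015]
contact_force: [0.9, -0.6, 0.1]
finger_gap: 50.2
[544.49515352 -34.01807882 204.97649618] [[ 0.99610154  0.08771603  0.00936059]
 [ 0.08773343 -0.99614291 -0.00146387]
 [ 0.00919608  0.0022794  -0.99995512]]
[-14.20178688  19.42839293  -1.0618168 ]
```

View pics/m_s.png

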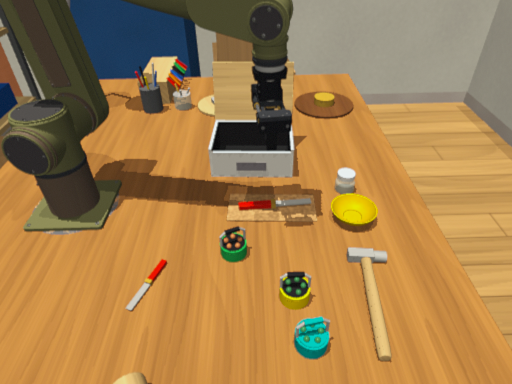

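View pics/m_w.png

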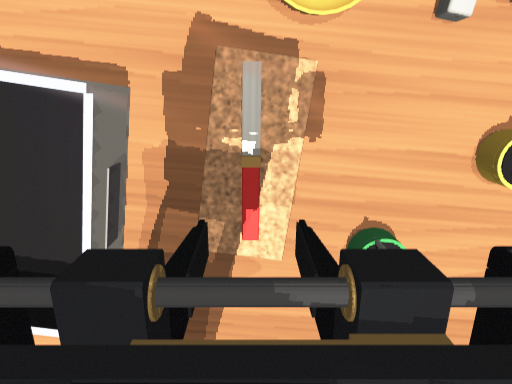

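```bash
python3 -m creep '[0,0,0,-3,2,0,5, 0,0,0,-6,4,0,5, 0,0,0,-9,6.5,0,5, 0,0,0,-12,8.5,0,5, 0,0,0,-15,10.5,0,5, 0,0,0,-17.5,12.5,0,5, 0,0,0,-19.5,13.9,0,5, 0,0,0,-19.5,13.9,0,5]'
python3 -m creep '[0,0,0,0,0,0,5,0,0,0,0,0,0,5,0,0,0,0,0,0,5,0,0,0,0,0,0,5,0,0,0,0,0,0,5,0,0,0,0,0,0,5,0,0,0,0,0,0,5,0,0,0,0,0,0,5]'
python3 - <<'E'
from h import *
p,R,o=pose();print(p,R)
im=get_image('wrist');c=calibration('wrist');cv2.imwrite('pics/n_w.png',im[:,:,::-1])
for q,z in(('caddy3_bar',75),('caddy3',0),('caddy4_bar',75),('caddy4',0)):
  for d in place_of('wrist',q)[:3]: print(q,round(d['score'],2),d['centre'],px2w(c,d['centre'],z).round(1))
E
```

```text
time_s: 20.32
tool_pos: [356.5, -190.5, 195.6]
eef_rot: [-3.138, -0.131, 0.006]
contact_force: [0.9, -0.1, 0.5]
finger_gap: 50.0
time_s: 20.98
tool_pos: [360.1, -189.1, 198.3]
eef_rot: [-3.139, -0.139, 0.0]
contact_force: [-0.0, -0.3, -0.0]
finger_gap: 50.5
[ 360.10733362 -189.06601387  198.27925142] [[ 9.96095278e-01  8.82847496e-02 -2.29087565e-05]
 [ 8.82847497e-02 -9.96095278e-01  4.96206914e-06]
 [-2.23812291e-05 -6.96518747e-06 -1.00000000e+00]]
caddy3_bar 0.87 [265.1, 84.1] [ 447.9 -192.6   75. ]
caddy3 0.61 [261.3, 85.0] [ 449.1 -191.4    0. ]
caddy4 0.61 [261.3, 85.0] [ 449.1 -191.4    0. ]
```

View pics/n_w.png

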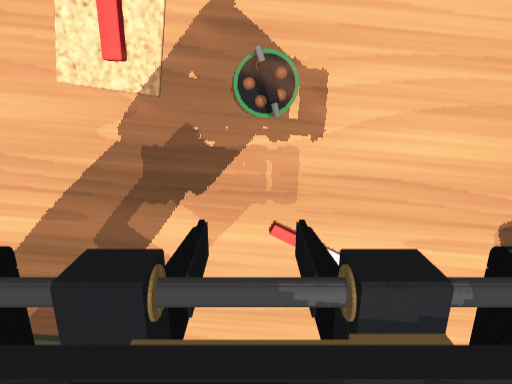

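```bash
python3 - <<'E'
from h import *
c=calibration('wrist')
a=px2w(c,(259.5,49),60);b=px2w(c,(277,114),60);print(a,b,np.degrees(np.arctan2(*(a-b)[[1,0]])), px2w(c,(268,83),75))
im=cv2.imread('pics/n_w.png')[30:135,200:340];cv2.imwrite('pics/n2.png',cv2.resize(im,None,fx=5,fy=5,interpolation=cv2.INTER_CUBIC))
E
```

```text
[ 477.08425869 -185.56223341   60.        ] [ 422.91106083 -206.954802     60.        ] 21.548672558881155 [ 448.85150074 -195.21016424   75.        ]
```

View pics/n2.png

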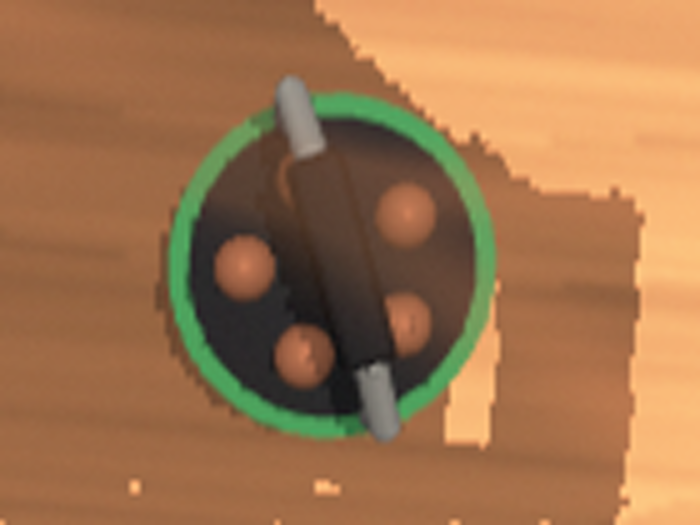

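```bash
python3 -m creep '[0,0,-0.1,3,0.4,0,4, 0,0,-0.2,6,1,0,4, 0,0,-0.29,8.8,1.4,2,4, 0,0,-0.29,8.8,1.4,4,4, 0,0,-0.29,8.8,1.4,7,4, 0,0,-0.29,8.8,1.4,8,4, 0,0,-0.29,8.8,1.4,8,4, 0,0,-0.29,8.8,1.4,8,4]'
python3 - <<'E'
from h import *
p,R,o=pose();print(p,R)
show('side','o_s.png',(180,160,300,280),5);show('wrist','o_w.png')
print(totool(np.array([449.5,-195,58])-p))
E
```

```text
time_s: 21.9
tool_pos: [448.6, -195.4, 118.3]
eef_rot: [-3.085, -0.589, 0.001]
contact_force: [0.9, -0.5, 1.0]
finger_gap: 40.2
[ 448.55581516 -195.43555328  118.32737341] [[ 9.29587278e-01  3.68601502e-01 -6.51791291e-04]
 [ 3.68601805e-01 -9.29587289e-01  4.25379065e-04]
 [-4.49101536e-04 -6.35678414e-04 -9.99999697e-01]]
[ 0.09161957 -0.02090752  6.0329015 ]
```

View pics/o_s.png

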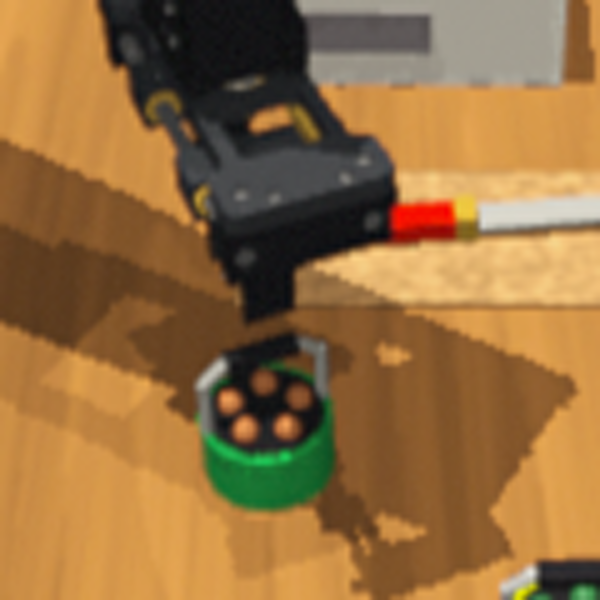

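View pics/o_w.png

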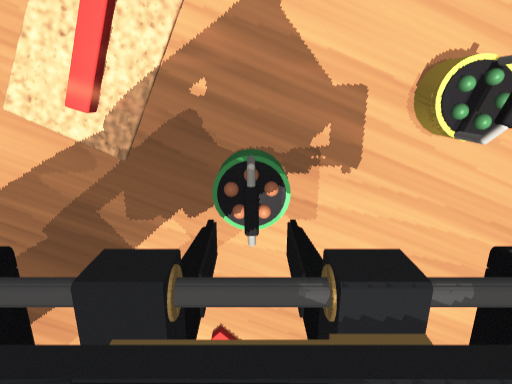

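```bash
python3 - <<'E'
from h import *
c=calibration('wrist')
p=pose()[0]
for q in((251,187),(251,235),(251,210)): print(px2w(c,q,78)-p, totool(px2w(c,q,78)-p))
E
python3 -m creep '[0,0,0,0.1,0,1,4, 0,0,0,0.1,0,2.5,4, 0,0,0,0.1,0,4,4, 0,0,0,0.1,0,5,4, 0,0,0,0.1,0,5.8,4, 0,0,0,0.1,0,6,4, 0,0,0,0.1,0,6,4, 0,0,0,0.1,0,6,4]'
python3 -m creep '[0,0,0,0,0,0,2.5, 0,0,0,0,0,0,1.5, 0,0,0,0,0,0,0.5, 0,0,0,0,0,0,0, 0,0,0,0,0,0,0, 0,0,0,0,0,0,0, 0,0,0,0,0,0,0, 0,0,0,0,0,0,0]'
python3 - <<'E'
from h import *
p,R,o=pose();print(p,o['contact_force'])
show('side','p_s.png',(180,160,300,280),5)
E
```

```text
[ 16.66335771   7.4475244  -42.28951509] [ 1.81496332 -0.0887546   4.23242162]
[-16.31479091  -5.57220086 -42.28951509] [-1.73054588 -0.0940658   4.22523511]
[  1.2175176    1.34952912 -42.28951509] [ 0.15436773 -0.09124218  4.2290557 ]
time_s: 22.67
tool_pos: [450.2, -195.3, 58.9]
eef_rot: [3.085, 0.59, 0.001]
contact_force: [-0.2, 0.3, 0.6]
finger_gap: 40.4
time_s: 23.33
tool_pos: [449.8, -195.2, 58.4]
eef_rot: [3.085, 0.59, 0.0]
contact_force: [-0.6, -1.3, 0.3]
finger_gap: 9.4
[ 449.81281757 -195.21181996   58.42318114] [-0.6494402  -1.31319736  0.31581257]
```

View pics/p_s.png

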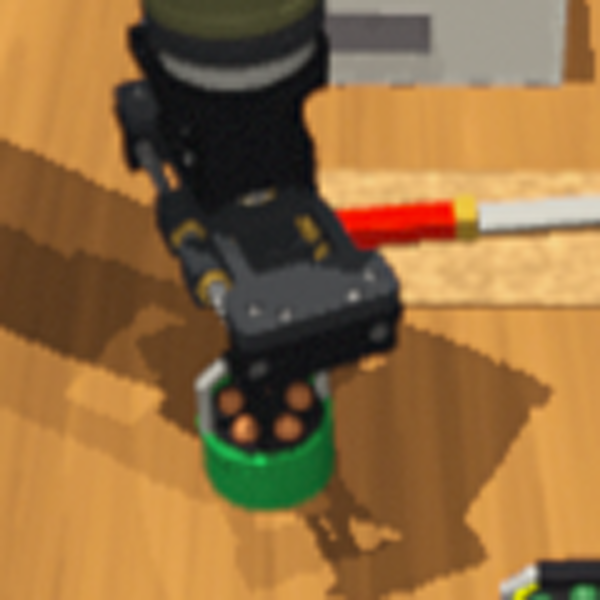

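```bash
python3 -m creep '[0,0,0,0,0,-0.5,0, 0,0,0,0,0,-2,0, 0,0,0,0,0,-5,0, 0,0,0,0,0,-8,0, 0,0,0,0,0,-11,0, 0,0,0,0,0,-13.5,0, 0,0,0,0,0,-15,0, 0,0,0,0,0,-15,0]'
python3 - <<'E'
from h import *
show('side','q_s.png')
E
python3 -m creep '[0,0,0,0.4,-1,0,0, 0,0,0,1.2,-3,0,0, 0,0,0,2.2,-6,0,0, 0,0,0,3.4,-9,0,0, 0,0,0,4.6,-12,0,0, 0,0,0,5.8,-15,0,0, 0,0,0,6.9,-18,0,0, 0,0,0,6.9,-18,0,0]'
python3 -m creep '[0,0,0,0.4,-1,0,0, 0,0,-0.08,1.2,-3,0,0, 0,0,-0.16,2.2,-6,0,0, 0,0,-0.24,3.4,-9,0,0, 0,0,-0.32,4.6,-12,0,0, 0,0,-0.4,5.8,-15,0,0, 0,0,-0.48,6.8,-18.1,0,0, 0,0,-0.57,6.8,-18.1,0,0]'
python3 -m creep '[0,0,-0.08,0,0,0,0, 0,0,-0.16,0,0,0,0, 0,0,-0.24,0,0,0,0, 0,0,-0.32,0,0,0,0, 0,0,-0.40,0,0,0,0, 0,0,-0.48,0,0,0,0, 0,0,-0.57,0,0,0,0, 0,0,-0.57,0,0,0,0]'
python3 -m creep '[0,0,0,0,0,0,0,0,0,0,0,0,0,0,0,0,0,0,0,0,0,0,0,0,0,0,0,0,0,0,0,0,0,0,0,0,0,0,0,0,0,0,0,0,0,0,0,0,0,0,0,0,0,0,0,0]'
python3 - <<'E'
from h import *
p,R,o=pose();print(p,R,o['contact_force'],o['qpos'].round(2))
show('side','r_s.png');show('wrist','r_w.png');show('top','r_t.png')
print(totool(np.array([444.4,191.2,66.6])-p))
E
```

```text
time_s: 24.05
tool_pos: [451.7, -196.1, 213.0]
eef_rot: [3.081, 0.589, 0.01]
contact_force: [0.7, -0.5, 0.3]
finger_gap: 9.8
time_s: 24.77
tool_pos: [445.4, 2.7, 205.5]
eef_rot: [-3.08, -0.598, 0.006]
contact_force: [0.7, -0.8, -1.7]
finger_gap: 9.6
time_s: 25.43
tool_pos: [442.6, 194.9, 206.7]
eef_rot: [-2.787, -1.443, 0.003]
contact_force: [-0.1, -0.7, -2.3]
finger_gap: 9.7
time_s: 26.1
tool_pos: [443.2, 190.5, 206.6]
eef_rot: [-2.278, -2.161, 0.004]
contact_force: [-0.2, -0.0, -0.8]
finger_gap: 9.7
time_s: 26.77
tool_pos: [443.9, 191.0, 208.3]
eef_rot: [2.28, 2.162, 0.0]
contact_force: [0.4, -0.3, -1.5]
finger_gap: 10.0
[443.92777316 190.99906211 208.32271209] [[ 5.31404597e-02  9.98587044e-01  8.96855370e-05]
 [ 9.98587047e-01 -5.31404621e-02  2.44908391e-05]
 [ 2.92221655e-05  8.82573611e-05 -9.99999996e-01]] [ 0.37963353 -0.25757834 -1.49804433] [ 0.3  -0.25  2.02 -0.    1.38  0.35]
[ 0.02230387  0.04541845 14.1722738 ]
```

View pics/r_s.png

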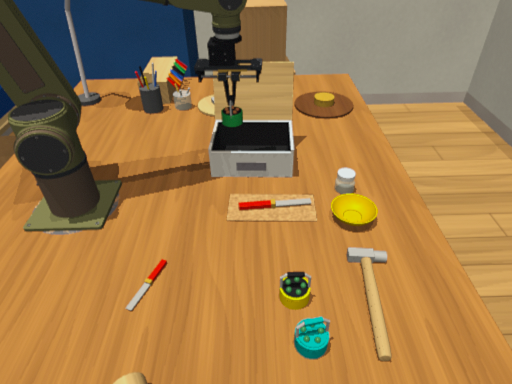

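View pics/r_w.png

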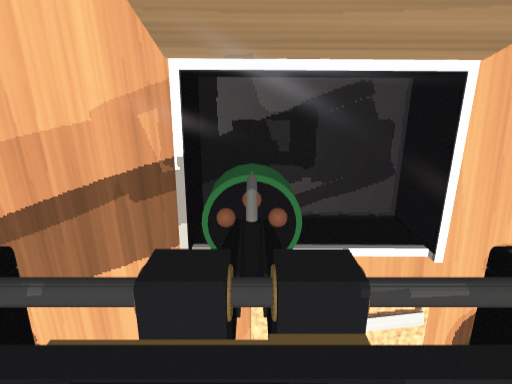

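View pics/r_t.png

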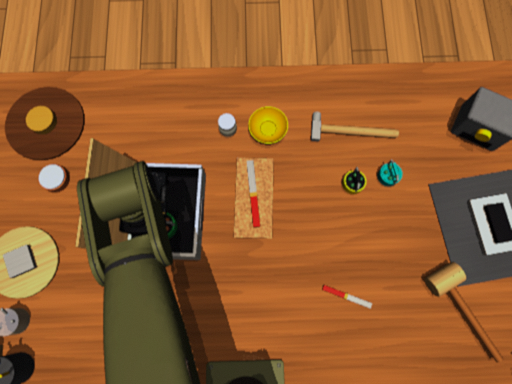

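```bash
python3 - <<'E'
from h import *
c=calibration('wrist')
for q,z in(((170,61),100),((480,62),100),((193,253),88),((440,262),100),((183,245),100)): print(q,px2w(c,q,z).round(1))
o=np.array([500.2,203]);ex=np.array([.058,.998]);ey=np.array([-.998,.058])
for a,b in((90,125),(90,-125),(-90,-125),(-90,125)): print(a,b,o+a*ex+b*ey)
E
```

```text
(170, 61) [383.9 299.5 100. ]
(480, 62) [632.3 285.3 100. ]
(193, 253) [381.9 123.1  88. ]
(440, 262) [619.4 107.  100. ]
(183, 245) [376.1 138.  100. ]
90 125 [380.67 300.07]
90 -125 [630.17 285.57]
-90 -125 [619.73 105.93]
-90 125 [370.23 120.43]
```

```bash
python3 -m creep '[0,0,0,0,0,1,0, 0,0,0,0,0,3.5,0, 0,0,0,0,0,6.5,0, 0,0,0,0,0,9.5,0, 0,0,0,0,0,12,0, 0,0,0,0,0,13,0, 0,0,0,0,0,13.4,0, 0,0,0,0,0,13.4,0]'
python3 -m creep '[0,0,0,0,0,0,0, 0,0,0,0,0,0.2,0, 0,0,0,0,0,0.4,0, 0,0,0,0,0,0.5,0, 0,0,0,0,0,0.6,0, 0,0,0,0,0,0.7,0, 0,0,0,0,0,0.7,0, 0,0,0,0,0,0.7,0]'
python3 - <<'E'
from h import *
p,R,o=pose();print(p,o['contact_force'])
E
```

```text
time_s: 27.58
tool_pos: [443.5, 190.9, 73.6]
eef_rot: [-2.279, -2.161, 0.002]
contact_force: [-0.4, 0.8, -1.1]
finger_gap: 9.7
time_s: 28.25
tool_pos: [443.8, 191.0, 67.2]
eef_rot: [-2.28, -2.162, 0.0]
contact_force: [0.0, 0.2, -1.2]
finger_gap: 9.4
[443.84796572 190.96227491  67.22114947] [ 3.65949746e-04  2.39448216e-01 -1.23354948e+00]
```

```bash
python3 -m creep '[0,0,0,0,0,0.03,0, 0,0,0,0,0,0.06,0, 0,0,0,0,0,0.09,0, 0,0,0,0,0,0.12,0, 0,0,0,0,0,0.12,0, 0,0,0,0,0,0.12,0, 0,0,0,0,0,0.12,0, 0,0,0,0,0,0.12,0]'
python3 - <<'E'
from h import *
p,R,o=pose();print(p,o['contact_force'])
E
```

```text
time_s: 28.92
tool_pos: [444.1, 191.0, 66.4]
eef_rot: [2.279, 2.162, 0.0]
contact_force: [-0.9, -1.3, 3.7]
finger_gap: 9.6
[444.09291592 191.00829044  66.43909396] [-0.90379255 -1.32804012  3.69509961]
```

```bash
python3 -m creep '[0,0,0,0,0,0,1.5, 0,0,0,0,0,0,2.2, 0,0,0,0,0,0,3, 0,0,0,0,0,0,3, 0,0,0,0,0,0,3, 0,0,0,0,0,-1,3, 0,0,0,0,0,-2.5,3, 0,0,0,0,0,-5,3]'
python3 -m creep '[0,0,0,0,0,-2,3, 0,0,0,0,0,-5,3, 0,0,0,0,0,-8,3, 0,0,0,0,0,-10,3, 0,0,0,0,0,-11,3, 0,0,0,0,0,-11,3, 0,0,0,0,0,-11,3, 0,0,0,0,0,-11,3]'
python3 - <<'E'
from h import *
p,R,o=pose();print(p,o['contact_force'])
show('side','s_s.png');show('wrist','s_w.png')
print(totool(np.array([500,-340,215])-p))
E
```

```text
time_s: 29.58
tool_pos: [442.1, 190.4, 114.7]
eef_rot: [-2.278, -2.16, 0.007]
contact_force: [0.1, -0.9, 0.6]
finger_gap: 29.8
time_s: 30.25
tool_pos: [443.0, 190.7, 224.1]
eef_rot: [-2.279, -2.161, 0.004]
contact_force: [0.5, -0.6, -1.1]
finger_gap: 30.2
[442.96743082 190.7004564  224.14012057] [ 0.53919818 -0.56912722 -1.107295  ]
[-52.69188812   8.51183479   0.95178619]
```

View pics/s_s.png

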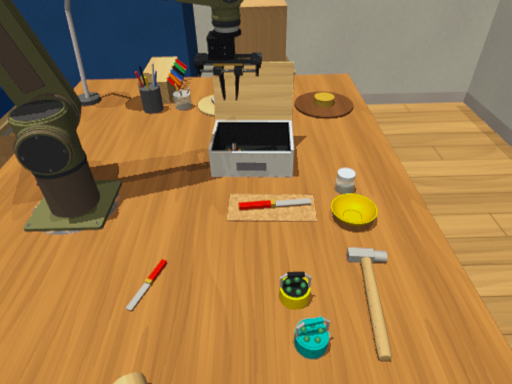

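View pics/s_w.png

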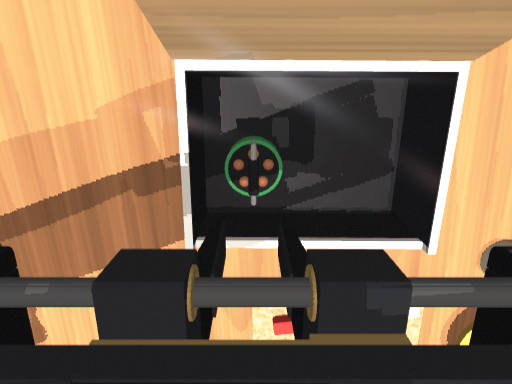

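```bash
python3 -m creep '[0,0,0,-2,0,0,4, 0,0,0,-5,0.5,0,4, 0,0,0,-8.5,1,0,4, 0,0,0,-12,2,0,4, 0,0,0,-16,2.5,0,4, 0,0,0,-20,3,0,4, 0,0,0,-24,3.5,0,4, 0,0,0,-27,4,0,4]'
python3 -m creep '[0,0,0.1,-4,0.5,0,4, 0,0,0.2,-8,1,0,4, 0,0,0.3,-12,2,0,4, 0,0,0.4,-16,2.5,0,4, 0,0,0.5,-20,3,0,4, 0,0,0.6,-23,3.5,0,4, 0,0,0.7,-25,4,0,4, 0,0,0.8,-26,4,0,4]'
python3 -m creep '[0,0,0.1,0,0,0,4, 0,0,0.2,0,0,0,4, 0,0,0.3,0,0,0,4, 0,0,0.4,0,0,0,4, 0,0,0.4,0,0,0,4, 0,0,0.4,0,0,0,4, 0,0,0.4,0,0,0,4, 0,0,0.4,0,0,0,4]'
python3 - <<'E'
from h import *
p,R,o=pose();print(p,R)
im=get_image('wrist');c=calibration('wrist');cv2.imwrite('pics/t_w.png',im[:,:,::-1])
for q,z in(('caddy4_bar',75),('caddy4',0)):
  for d in place_of('wrist',q)[:3]: print(q,round(d['score'],2),d['centre'],px2w(c,d['centre'],z).round(1))
E
```

```text
time_s: 31.02
tool_pos: [468.6, -83.3, 224.6]
eef_rot: [-2.28, -2.159, 0.002]
contact_force: [-0.1, -0.6, -0.2]
finger_gap: 40.1
time_s: 31.68
tool_pos: [495.1, -344.9, 223.8]
eef_rot: [-2.943, -1.092, 0.003]
contact_force: [0.3, 0.4, -0.5]
finger_gap: 40.0
time_s: 32.35
tool_pos: [495.6, -342.3, 225.5]
eef_rot: [-3.101, -0.499, 0.001]
contact_force: [0.1, 0.1, 0.3]
finger_gap: 40.1
[ 495.57290569 -342.34487362  225.53892289] [[ 9.49457357e-01  3.13895364e-01 -6.54386749e-04]
 [ 3.13895719e-01 -9.49457314e-01  5.35456520e-04]
 [-4.53234966e-04 -7.13802331e-04 -9.99999643e-01]]
caddy4_bar 0.84 [264.0, 85.5] [ 581.6 -325.8   75. ]
caddy4_bar 0.75 [373.5, 101.2] [ 600.7 -429.7   75. ]
caddy4 0.79 [262.8, 86.3] [ 583.  -326.7    0. ]
caddy4 0.62 [352.1, 99.0] [ 602.3 -430.9    0. ]
```

View pics/t_w.png

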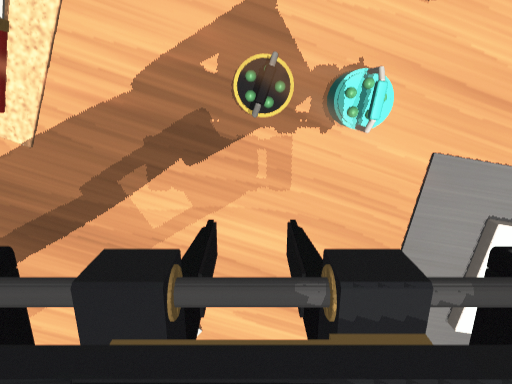

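```bash
python3 - <<'E'
from h import *
im=cv2.imread('pics/t_w.png')[35:135,200:320];cv2.imwrite('pics/t2.png',cv2.resize(im,None,fx=6,fy=6,interpolation=cv2.INTER_CUBIC))
E
```

```text
(no output)
```

View pics/t2.png

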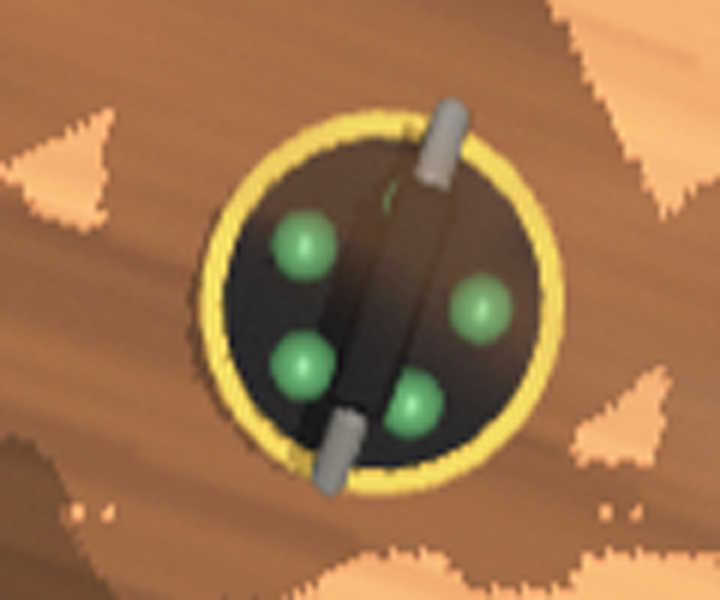

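```bash
python3 - <<'E'
from h import *
c=calibration('wrist')
a=px2w(c,(272.3,65.8),75);b=px2w(c,(258,103.3),75);m=(a+b)/2
p,R,o=pose()
print(m,np.linalg.norm(a-b),np.degrees(np.arctan2(*(a-b)[[1,0]])),np.degrees(np.arctan2(R[1,0],R[0,0])))
print(totool([m[0]-p[0],m[1]-p[1],58.4-p[2]]))
E
```

```text
[ 582.58913161 -326.66735416   75.        ] 36.13385179098447 -3.049136259163342 18.249913784936
[ 8.74614575  1.22440683 16.75759786]
```

```bash
python3 -m creep '[0,0,0.1,3,0.4,0,4, 0,0,0.2,6,0.8,1,4, 0,0,0.3,8.7,1.2,3,4, 0,0,0.37,8.7,1.2,6,4, 0,0,0.37,8.7,1.2,9,4, 0,0,0.37,8.7,1.2,10.7,4, 0,0,0.37,8.7,1.2,10.7,4, 0,0,0.37,8.7,1.2,10.7,4]'
python3 - <<'E'
from h import *
p,R,o=pose();print(p,R)
show('wrist','u_w.png')
print(totool(np.array([582.2,-326.4,58.4])-p))
E
```

```text
time_s: 33.17
tool_pos: [581.5, -326.3, 117.9]
eef_rot: [-3.139, 0.081, 0.003]
contact_force: [-0.5, -0.2, -0.2]
finger_gap: 39.9
[ 581.52188303 -326.27572263  117.89610912] [[ 0.99865198 -0.05186346 -0.00209893]
 [-0.05186048 -0.99865329  0.00144912]
 [-0.00217126 -0.00133831 -0.99999675]]
[6.27050444e-02 5.53428035e-03 5.94967733e+00]
```

View pics/u_w.png

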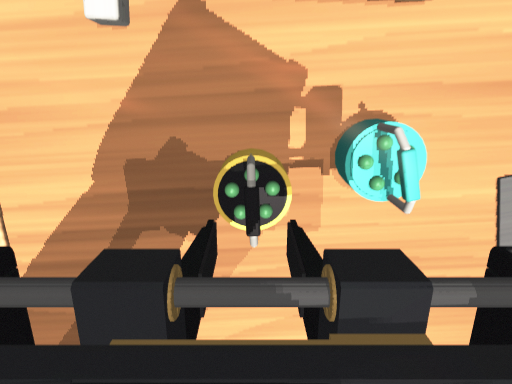

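Bar upright at column 252, centred between the fingers. Descend, grip, and lift.

```bash
python3 -m creep '[0,0,0,0.1,0,1,4, 0,0,0,0.1,0,2.5,4, 0,0,0,0.1,0,4,4, 0,0,0,0.1,0,5,4, 0,0,0,0.1,0,5.8,4, 0,0,0,0.1,0,6,4, 0,0,0,0.1,0,6,4, 0,0,0,0.1,0,6,4]'
python3 -m creep '[0,0,0,0,0,0,2.5, 0,0,0,0,0,0,1.5, 0,0,0,0,0,0,0.5, 0,0,0,0,0,0,0, 0,0,0,0,0,0,0, 0,0,0,0,0,0,0, 0,0,0,0,0,0,0, 0,0,0,0,0,0,0]'
python3 - <<'E'
from h import *
p,R,o=pose();print(p,o['contact_force'],o['qpos'].round(2))
E
python3 -m creep '[0,0,0,0,0,-0.5,0, 0,0,0,0,0,-2,0, 0,0,0,0,0,-5,0, 0,0,0,0,0,-8,0, 0,0,0,0,0,-11,0, 0,0,0,0,0,-13.5,0, 0,0,0,0,0,-15,0, 0,0,0,0,0,-15,0]'
python3 - <<'E'
from h import *
p,R,o=pose();print(p,R,o['contact_force'])
show('side','v_s.png')
print(totool(np.array([554.2,184.8,p[2]])-p))
E
```

```text
time_s: 33.88
tool_pos: [583.3, -326.9, 59.2]
eef_rot: [3.14, -0.082, 0.0]
contact_force: [0.1, 0.4, 0.6]
finger_gap: 40.2
time_s: 34.55
tool_pos: [583.3, -326.8, 59.3]
eef_rot: [3.14, -0.082, 0.001]
contact_force: [0.3, 0.4, 1.6]
finger_gap: 9.6
[ 583.28650612 -326.78350012   59.32727313] [0.26795733 0.44361934 1.59697085] [-0.59  0.3   1.72  0.    1.12  1.03]
time_s: 35.22
tool_pos: [585.1, -328.1, 215.3]
eef_rot: [3.136, -0.082, 0.012]
contact_force: [0.4, -0.6, -1.0]
finger_gap: 9.4
[ 585.11996934 -328.14131302  215.31744034] [[ 0.99860772 -0.05219905  0.0076081 ]
 [-0.0521607  -0.9986254  -0.00515443]
 [ 0.0078667   0.00475041 -0.99995777]] [ 0.4259941  -0.60911085 -0.96696953]
[ -5.76466367 -51.06265348  -0.14974399]
```

View pics/v_s.png

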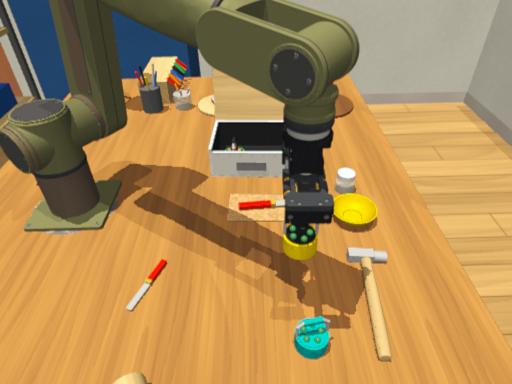

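```bash
python3 -m creep '[0,0,0,-0.2,-1.5,0,0, 0,0,0,-0.5,-4.5,0,0, 0,0,0,-1,-8,0,0, 0,0,0,-1.4,-11.5,0,0, 0,0,0,-1.8,-15,0,0, 0,0,0,-2.2,-18.5,0,0, 0,0,0,-2.5,-22,0,0, 0,0,0,-2.8,-25.5,0,0]'
python3 -m creep '[0,0,-0.1,-0.4,-3.5,0,0, 0,0,-0.2,-0.8,-7,0,0, 0,0,-0.3,-1.2,-10.5,0,0, 0,0,-0.4,-1.6,-14,0,0, 0,0,-0.5,-2,-17.5,0,0, 0,0,-0.6,-2.3,-21,0,0, 0,0,-0.7,-2.6,-24,0,0, 0,0,-0.78,-2.8,-25.4,0,0]'
python3 -m creep '[0,0,-0.1,0,0,0,0, 0,0,-0.2,0,0,0,0, 0,0,-0.3,0,0,0,0, 0,0,-0.4,0,0,0,0, 0,0,-0.5,0,0,0,0, 0,0,-0.6,0,0,0,0, 0,0,-0.7,0,0,0,0, 0,0,-0.78,0,0,0,0]'
python3 -m creep '[0,0,0,0,0,0,0,0,0,0,0,0,0,0,0,0,0,0,0,0,0,0,0,0,0,0,0,0,0,0,0,0,0,0,0,0,0,0,0,0,0,0,0,0,0,0,0,0,0,0,0,0,0,0,0,0]'
python3 - <<'E'
from h import *
p,R,o=pose();print(p,R,o['contact_force'])
show('wrist','w_w.png');show('side','w_s.png')
print(totool(np.array([554.2,184.8,67.3])-p))
E
```

```text
time_s: 35.93
tool_pos: [566.1, -68.0, 205.7]
eef_rot: [-3.139, 0.082, 0.008]
contact_force: [0.1, 1.3, -0.9]
finger_gap: 9.4
time_s: 36.6
tool_pos: [551.0, 188.0, 205.7]
eef_rot: [-2.929, -1.129, 0.008]
contact_force: [-0.0, 0.7, -2.3]
finger_gap: 9.9
time_s: 37.27
tool_pos: [551.5, 184.6, 205.6]
eef_rot: [-2.283, -2.154, 0.008]
contact_force: [1.1, 1.0, -1.0]
finger_gap: 10.2
time_s: 37.93
tool_pos: [553.8, 184.4, 209.2]
eef_rot: [2.291, 2.15, 0.0]
contact_force: [-0.2, 0.2, -0.8]
finger_gap: 9.6
[553.80269534 184.44538263 209.15836309] [[ 6.32014006e-02  9.98000783e-01  1.44200650e-04]
 [ 9.98000790e-01 -6.32014119e-02  7.51797793e-05]
 [ 8.41431633e-05  1.39160895e-04 -9.99999987e-01]] [-0.18880294  0.22710638 -0.83982789]
[ 0.03683523  0.03504637 14.18584515]
```

View pics/w_s.png

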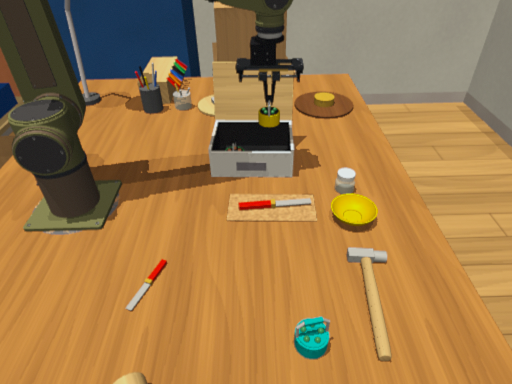

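View pics/w_w.png

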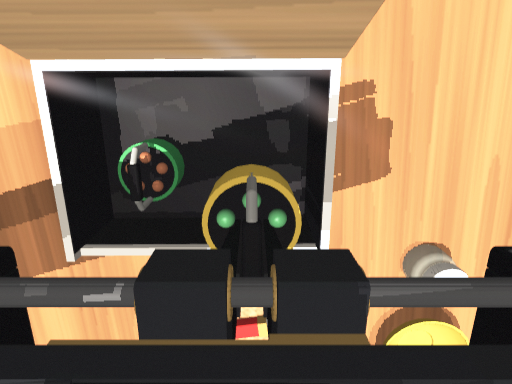

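```bash
python3 -m creep '[0,0,0,0,0,1,0, 0,0,0,0,0,3.5,0, 0,0,0,0,0,6.5,0, 0,0,0,0,0,9.5,0, 0,0,0,0,0,12,0, 0,0,0,0,0,13,0, 0,0,0,0,0,13.4,0, 0,0,0,0,0,13.4,0]'
python3 -m creep '[0,0,0,0,0,0,0, 0,0,0,0,0,0.2,0, 0,0,0,0,0,0.4,0, 0,0,0,0,0,0.5,0, 0,0,0,0,0,0.6,0, 0,0,0,0,0,0.7,0, 0,0,0,0,0,0.7,0, 0,0,0,0,0,0.7,0]'
python3 -m creep '[0,0,0,0,0,0.03,0, 0,0,0,0,0,0.06,0, 0,0,0,0,0,0.09,0, 0,0,0,0,0,0.12,0, 0,0,0,0,0,0.12,0, 0,0,0,0,0,0.12,0, 0,0,0,0,0,0.12,0, 0,0,0,0,0,0.12,0]'
```

```text
time_s: 38.7
tool_pos: [553.3, 184.4, 74.2]
eef_rot: [-2.29, -2.15, 0.002]
contact_force: [-0.6, 0.4, -1.6]
finger_gap: 9.6
time_s: 39.37
tool_pos: [553.7, 184.4, 68.0]
eef_rot: [-2.29, -2.15, 0.0]
contact_force: [-0.2, 1.0, -0.6]
finger_gap: 9.5
time_s: 40.03
tool_pos: [553.9, 184.5, 67.3]
eef_rot: [2.29, 2.15, 0.0]
contact_force: [-2.9, -0.2, 3.6]
finger_gap: 9.3
```

Contact; release and rise, looking around for any remaining caddies.

```bash
python3 -m creep '[0,0,0,0,0,0,1.5, 0,0,0,0,0,0,2.2, 0,0,0,0,0,0,3, 0,0,0,0,0,0,3, 0,0,0,0,0,0,3, 0,0,0,0,0,-1,3, 0,0,0,0,0,-2.5,3, 0,0,0,0,0,-5,3]'
python3 -m creep '[0,0,0,0,0,-3,3, 0,0,0,0,0,-6,3, 0,0,0,0,0,-9,2, 0,0,0,0,0,-12,1, 0,0,0,0,0,-14,0.5, 0,0,0,-2,0,-15,0, 0,0,0,-5,0,-15,0, 0,0,0,-5,0,-15,0]'
python3 -m creep '[0,0,0,0,0,0,0,0,0,0,0,0,0,0,0,0,0,0,0,0,0,0,0,0,0,0,0,0,0,0,0,0,0,0,0,0,0,0,0,0,0,0,0,0,0,0,0,0,0,0,0,0,0,0,0,0]'
python3 - <<'E'
from h import *
p,R,o=pose();print(p,R,o['contact_force'])
show('wrist','x_w.png');show('side','x_s.png');show('top','x_t.png')
E
```

```text
time_s: 40.7
tool_pos: [551.9, 184.0, 115.2]
eef_rot: [-2.288, -2.149, 0.007]
contact_force: [-0.1, -0.5, -0.7]
finger_gap: 30.1
time_s: 41.37
tool_pos: [551.2, 131.6, 269.4]
eef_rot: [2.291, 2.145, 0.002]
contact_force: [0.5, 0.2, -0.7]
finger_gap: 1.1
time_s: 42.03
tool_pos: [550.6, 134.8, 266.7]
eef_rot: [-2.29, -2.151, 0.0]
contact_force: [-0.1, -0.6, -0.3]
finger_gap: 0.6
[550.56537675 134.75911089 266.73915276] [[ 6.26046059e-02  9.98038377e-01 -2.48480857e-04]
 [ 9.98038407e-01 -6.26046147e-02 -2.76036881e-05]
 [-4.31055884e-05 -2.46265321e-04 -9.99999969e-01]] [-0.05429292 -0.57407731 -0.33276065]
```

View pics/x_w.png

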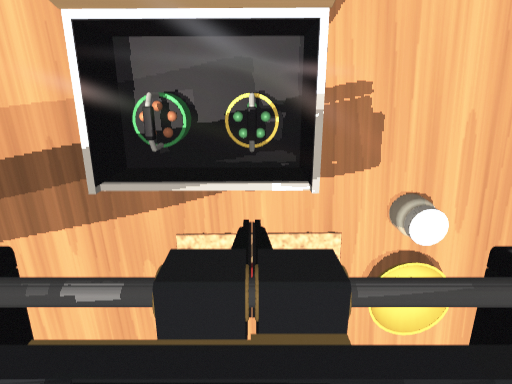

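View pics/x_s.png

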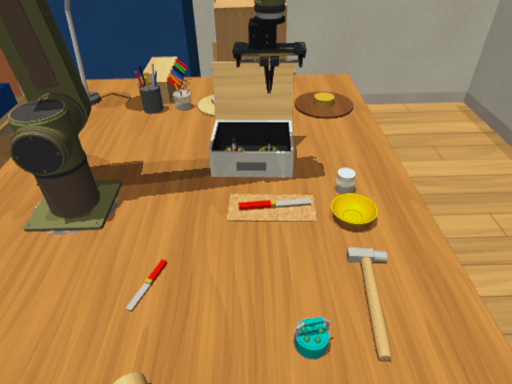

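View pics/x_t.png

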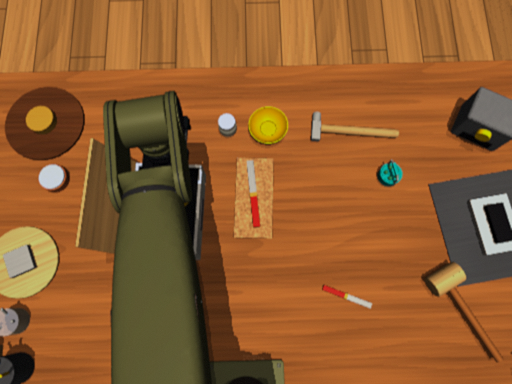

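```bash
python3 -m creep '[0,0,0,0,-1,-2,0, 0,0,0,0,-2.5,-5,0, 0,0,0,0,-4,-7.5,0, 0,0,0,1,-5.4,-7.5,0, 0,0,0,4,-5.4,-7.5,0, 0,0,0,7,-5.4,-7.5,0, 0,0,0,10,-5.4,-7.5,0, 0,0,0,12,-5.4,-7.5,0]'
python3 -m creep '[0,0,0,2,0,0,0, 0,0,0,5,0,0,0, 0,0,0,8,0,0,0, 0,0,0,11,0,0,0, 0,0,0,13,0,0,0, 0,0,0,14.5,0,0,0, 0,0,0,14.5,0,0,0, 0,0,0,14.5,0,0,0]'
python3 - <<'E'
from h import *
p,R,o=pose();print(p,R,o['contact_force'],o['qpos'].round(2))
show('wrist','y_w.png');show('side','y_s.png');show('top','y_t.png')
E
```

```text
time_s: 42.85
tool_pos: [503.7, 259.9, 341.4]
eef_rot: [-2.289, -2.151, -0.0]
contact_force: [0.4, 0.5, -0.2]
finger_gap: 0.5
time_s: 43.52
tool_pos: [513.2, 402.6, 341.2]
eef_rot: [2.289, 2.151, -0.002]
contact_force: [0.9, -0.3, 0.3]
finger_gap: 0.6
[513.1510331  402.55103638 341.19675199] [[ 6.20543763e-02  9.98072488e-01 -7.49789233e-04]
 [ 9.98072058e-01 -6.20552120e-02 -1.14802159e-03]
 [-1.19233709e-03 -6.77103919e-04 -9.99999060e-01]] [ 0.86445605 -0.28091409  0.3329498 ] [ 0.58  0.08  1.49 -0.    1.57  0.65]
```

View pics/y_t.png

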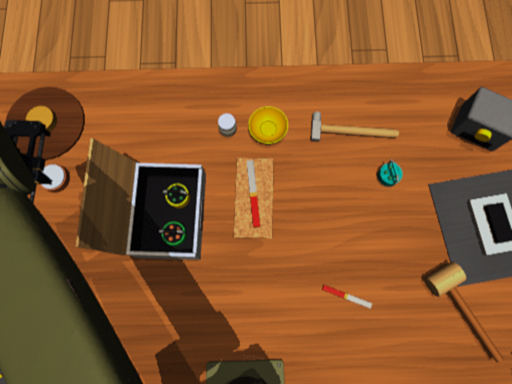

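View pics/y_s.png

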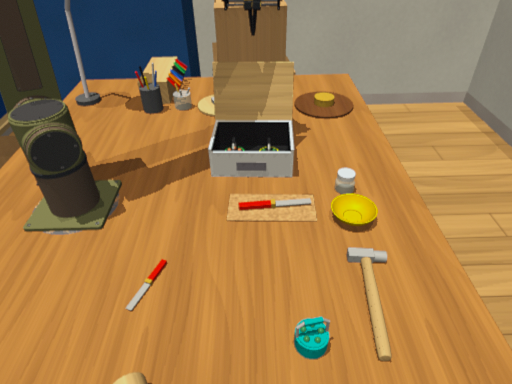

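```bash
python3 - <<'E'
from h import *
c=calibration('top')
for q in((92,141),(79,248),(85,195)): print(px2w(c,q,280).round(1))
E
python3 -m creep '[0,0,0,0,0,0,0, 0,0,0,0,0,1.5,0, 0,0,0,0,0,3.5,0, 0,0,0,0,0,6,0, 0,0,0,0,0,8,0, 0,0,0,0,0,9.5,0, 0,0,0,0,0,10,0, 0,0,0,0,0,10,0]'
python3 - <<'E'
from h import *
p,R,o=pose();print(p,o['contact_force'])
E
```

```text
[626.8 335.1 280. ]
[378.1 346.2 280. ]
[497.4 341.9 280. ]
time_s: 44.33
tool_pos: [512.6, 401.6, 239.5]
eef_rot: [-2.29, -2.15, 0.006]
contact_force: [-0.2, -0.0, -0.3]
finger_gap: 0.5
[512.6192841  401.59221373 239.46005115] [-0.2482916  -0.00730785 -0.27397817]
```

```bash
python3 -m creep '[0,0,0,-2,0,0,0, 0,0,0,-4,0,0,0, 0,0,0,-5.5,0,0,0, 0,0,0,-7,0,0,0, 0,0,0,-8.4,0,0,0, 0,0,0,-9.8,0,0.1,0, 0,0,0,-11.5,0,0.2,0, 0,0,0,-11.5,0,0.2,0]'
python3 - <<'E'
from h import *
p,R,o=pose();print(p,o['contact_force'])
show('side','z_s.png',(150,0,350,150),4)
E
```

```text
time_s: 45.0
tool_pos: [506.1, 285.0, 239.9]
eef_rot: [2.292, 2.147, -0.001]
contact_force: [-0.3, -0.3, -0.4]
finger_gap: 0.6
[506.11209386 285.00687659 239.86768913] [-0.28850569 -0.2713037  -0.41336591]
```

View pics/z_s.png

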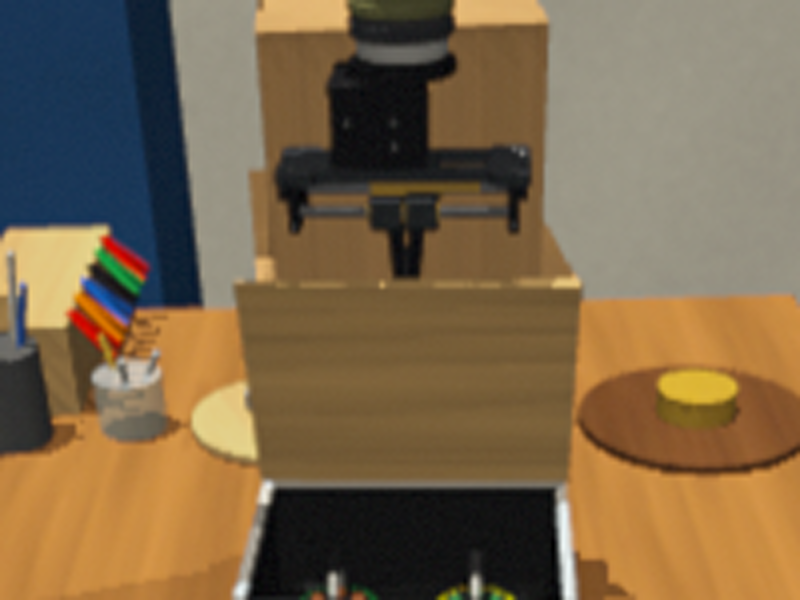

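```bash
python3 -m creep '[0,0,0,-1.3,0,0.2,0, 0,0,0,-2.7,0,0.6,0, 0,0,0,-4,0,1.1,0, 0,0,0,-5.3,0,1.7,0, 0,0,0,-6.5,0,2.5,0, 0,0,0,-7.6,0,3.3,0, 0,0,0,-8.6,0,4.3,0, 0,0,0,-9.5,0,5.3,0]'
python3 - <<'E'
from h import *
p,R,o=pose();print(p,o['contact_force'])
show('side','za_s.png',(150,50,350,200),4)
E
```

```text
time_s: 45.72
tool_pos: [499.9, 191.5, 185.7]
eef_rot: [-2.291, -2.15, 0.001]
contact_force: [0.5, 1.4, 0.6]
finger_gap: 0.4
[499.93740401 191.52911385 185.71898804] [0.52025578 1.40391939 0.60442123]
```

View pics/za_s.png

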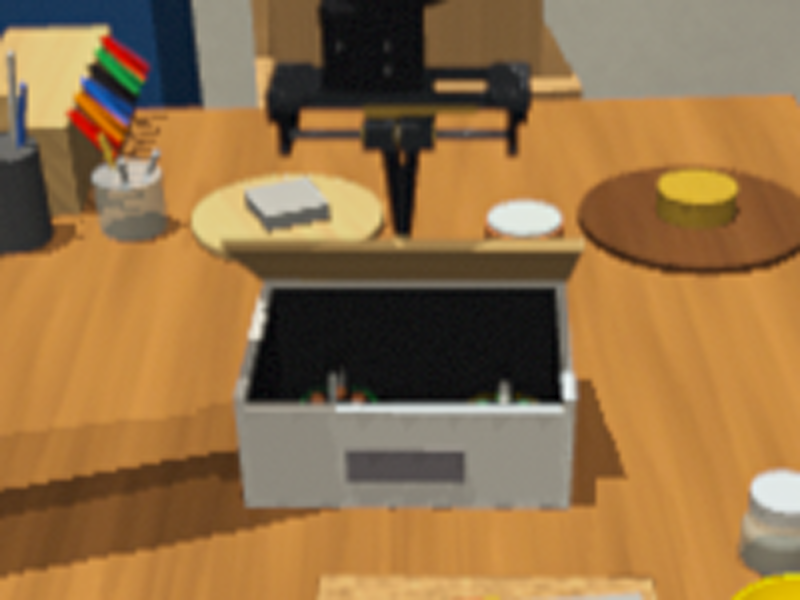

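```bash
python3 -m creep '[0,0,0,-0.8,0,1.2,0, 0,0,0,-1.5,0,2.4,0, 0,0,0,-2,0,3.7,0, 0,0,0,-2.5,0,5,0, 0,0,0,-2.8,0,6,0, 0,0,0,-2.9,0,7,0, 0,0,0,-2.9,0,7.5,0, 0,0,0,-2.9,0,7.7,0]'
python3 -m creep '[0,0,0,0,0,0,0, 0,0,0,0,0,0.1,0, 0,0,0,0,0,0.2,0, 0,0,0,0,0,0.3,0, 0,0,0,0,0,0.3,0, 0,0,0,0,0,0.3,0, 0,0,0,0,0,0.3,0, 0,0,0,0,0,0.3,0]'
python3 - <<'E'
from h import *
p,R,o=pose();print(p,o['contact_force'])
show('side','zb_s.png',(150,50,350,200),4)
E
```

```text
time_s: 46.43
tool_pos: [497.5, 163.7, 108.3]
eef_rot: [-2.289, -2.15, 0.003]
contact_force: [-0.9, -1.0, 0.8]
finger_gap: 0.3
time_s: 47.1
tool_pos: [498.9, 164.3, 108.2]
eef_rot: [2.29, 2.15, 0.002]
contact_force: [-1.9, -0.0, 6.0]
finger_gap: 0.5
[498.86329118 164.25459923 108.19886649] [-1.86072425 -0.02790047  6.04304631]
```

View pics/zb_s.png

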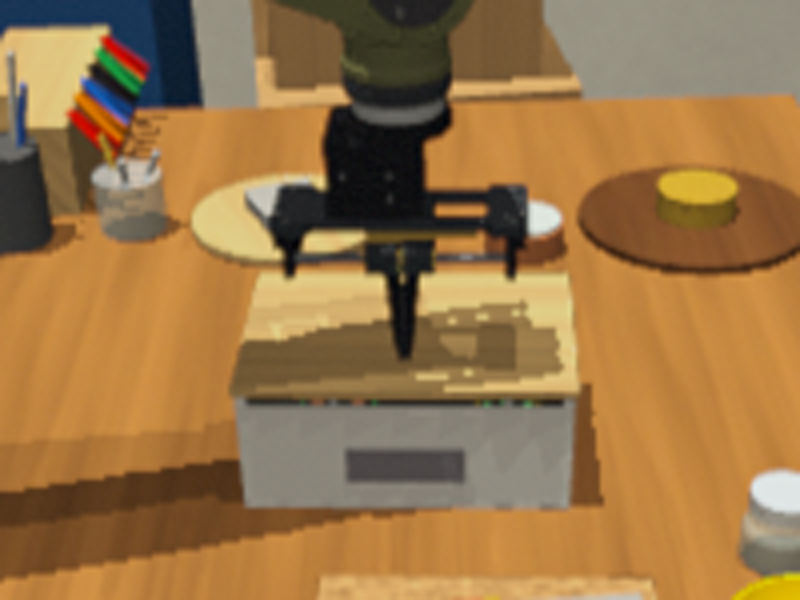

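```bash
python3 -m creep '[0,0,0,0,0,0.1,0, 0,0,0,0,0,0.2,0, 0,0,0,0,0,0.2,0, 0,0,0,0,0,0.2,0, 0,0,0,0,0,0.2,0, 0,0,0,0,0,0.2,0, 0,0,0,0,0,0.2,0, 0,0,0,0,0,0.2,0]'
python3 -m creep '[0,0,0,0,0,-0.5,0, 0,0,0,0,0,-1.5,0, 0,0,0,0,0,-4,0, 0,0,0,0,0,-7,0, 0,0,0,-2,0,-10,0, 0,0,0,-5,0,-13,0, 0,0,0,-8,0,-15,0, 0,0,0,-8,0,-15,0]'
python3 -m creep '[0,0,0,-3,0,0,0, 0,0,0,-6,0,-2,0, 0,0,0,-9,2,-4,0, 0,0,0,-12,3,-6,0, 0,0,0,-15,4,-6,0, 0,0,0,-18,5,-6,0, 0,0,0,-20,5,-6,0, 0,0,0,-20,5,-6,0]'
python3 - <<'E'
from h import *
p,R,o=pose();print(p,o['contact_force'])
show('side','zc_s.png');show('top','zc_t.png');show('wrist','zc_w.png')
get_image('side');c=calibration('side')
for d in place_of('side','lid_edge')[:2]: print(d)
a=cv2.imread('pics/a_side.png')[100:180,200:300].astype(int);b=cv2.imread('pics/zc_s.png')[100:180,200:300].astype(int)
print(np.abs(a-b).mean())
cv2.imwrite('pics/cmp.png',cv2.resize(np.hstack([a,b]).astype(np.uint8),None,fx=4,fy=4,interpolation=cv2.INTER_CUBIC))
E
```

```text
time_s: 47.82
tool_pos: [499.0, 164.3, 108.1]
eef_rot: [2.29, 2.15, 0.002]
contact_force: [-7.9, -1.3, 15.0]
finger_gap: 0.3
time_s: 48.48
tool_pos: [495.8, 80.8, 261.5]
eef_rot: [2.288, 2.141, 0.011]
contact_force: [0.1, 0.6, 1.1]
finger_gap: 0.3
time_s: 49.15
tool_pos: [530.5, -121.5, 313.9]
eef_rot: [-2.294, -2.145, 0.002]
contact_force: [-1.1, 0.5, 0.2]
finger_gap: 0.3
[ 530.53780852 -121.54792536  313.90223957] [-1.10328316  0.52762601  0.2205504 ]
{'centre': [250.0, 153.2], 'score': 0.87}
{'centre': [235.6, 157.6], 'score': 0.51}
3.9362083333333335
```

View pics/zc_s.png

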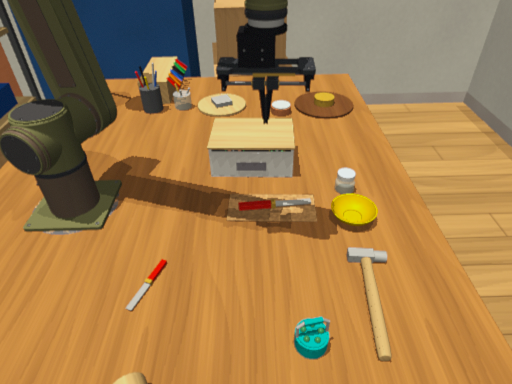

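View pics/cmp.png

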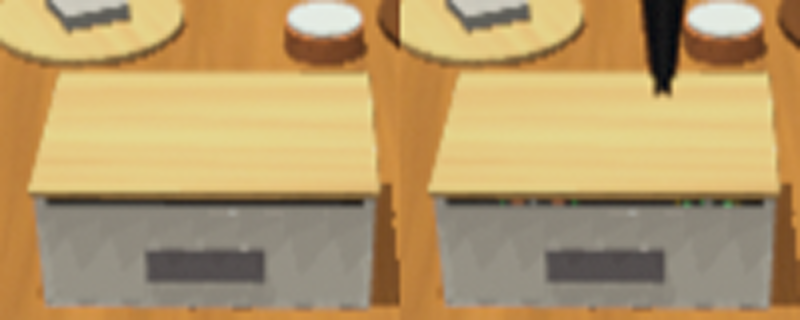

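View pics/zc_t.png

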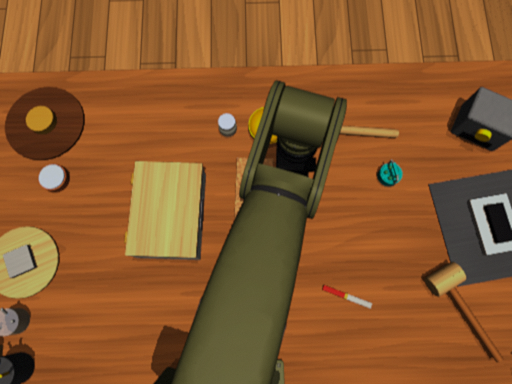

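```bash
python3 -c "
from cell import *
print(job_done())"
```

```text
the job is handed in; nothing more can be done
None
```

The bench is packed and the job handed in at about 49 s of the 208 s allowed.

- **Lid and blade:** I levered the lid up with the larger red-handled blade and opened it to about 1.84 rad, estimated from where the blade tip ended up. The blade is back flat on the cork mat.
- **Caddies:** Only the green and the yellow caddy were on the bench. I lifted each by its handle and lowered it until the wrist felt the chest floor, about 3.7 N. The wrist picture then showed both upright inside.
- **Shutting:** I pushed the lid down from behind with closed fingers and pressed it with about 15 N, at a height of 108 mm, the top of a shut lid. The last side picture of the lid matches the one from the start.
- **Left alone:** The bowl, jar, hammer, small blade and turquoise look-alike look unmoved in the pictures. In the final top view the arm hid part of the bowl and hammer, and nearly all of the mat and blade. For those I relied on the side view.

No check failed or disagreed.

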